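# Swap the oil-sample vials in a transport carrier

## Robot

A 6-joint arm with a two-finger parallel gripper is mounted at the origin on a cart in front of the work surface, level with it; the furniture and walls round the work are solid. World frame = base frame: x ahead of the robot, y to its left, z up, the work surface at z = 0. Lengths are in m, angles in rad, forces in N, time in s.
With the tool pointing down it reaches from about 0.425 to 0.95 m from the base axis. Payload 3.5 kg.
Tool frame: the origin (TCP) lies on the centre line of the jaws, within the pads' length; the fingertips stand 25 mm ahead of it and the grasp point (between the pads) lies 6 mm ahead of it (ctrl.finger_overhang is the distance from the TCP to the fingertips, in m); z points along the fingers, y is the line along which they close (so a half turn about z gives the same grasp; the last joint's range is limited). The gripper opens to 85 mm and grips with 20 to 120 N. Pads are 22 mm wide; open, the fingers measure 114 mm over their backs; the gripper's body (76 mm by 85 mm) begins 54 mm behind the grasp point. The pads swing forward as they close: fully open they stand 13 mm farther back than shut.
Start: joints at [1.05, 0.286, 1.577, -0, 1.279, -0.15], TCP at [0.245, 0.629, 0.256] pointing down, gripper open.
Joint ranges: [-2.77, 2.77], [-0.9, 2.22], [0.21, 2.48], [-1.53, 4.67], [0.24, 2.81], [-2.84, 2.84]. Speed limits (rad/s): [2.79, 2.79, 3.14, 3.14, 3.14, 3.14].

## Interface

Orientations are given as a unit quaternion [x, y, z, w].
In Python, from plant import get_state, imaging, job, ctrl gives the robot as it stands.
- The arm moves only by the tool jog_arm, never from a script. Its argument "increments" is a list of rows, each an object of numbers: "dx", "dy", "dz": the shift along the world's x, y, z each as a share of 12 cm, from -1 to 1; "ax", "ay", "az": the turn, a rotation vector about the world's x, y, z each as a share of pi/2 rad, from -1 to 1; "gripper": the gripper command: -1 is shut, 1 is fully open, values between are in proportion. A call has 1 to 10 rows; each row is the pose to reach, as a shift and turn from the pose commanded when the call began; what a row does not reach only later rows make up. A row lasts 1/10 s, in which the tool goes at most 50 mm and 8.59 degrees, less where a joint would pass 70% of its speed; a pose out of reach is approached as far as the arm can. A call with a number of a shift or a turn outside -1 to 1 is refused whole. A call with a gripper value outside its range is refused whole. The fingers move at their own pace and stop on an object; "force" is the grip in N (left out, the last holds). Time passes only in rows, so rows that repeat a pose let the fingers close. It gives the time, the measured TCP pose, the force, the opening and the grip force at its end, in the units of the state.
- get_state(): the state, without advancing time (a new reading comes with each control period).
- imaging.read_camera(name): name is "scene" or "top" or "wrist"; returns a dict with "frame" (384x512x3 uint8, blue, green, red), "depth" (384x512 float32, m along the optical axis (not along the pixel's ray), 0 where there is no reading), "camera_matrix" (3x3 intrinsics, pixels), "extrinsics" (4x4, takes a point from camera to world coordinates); the wrist camera has in their place "mount" (4x4, takes a point from camera to tool coordinates, whose origin is the TCP and whose axes are the flange's). Camera axes: x right, y up, looking along -z (the intrinsics and any distortion apply to the point x, -y, -z); pixel columns grow to the right and rows downward; lengths in m; the calibration is good to about 2 mm. A picture is of the moment at which its call begins: read the wrist's pose just before it.
- job.sign_off(): hands the job in; it is judged then, once.
The state is a dict: "time": time; "qpos": joint angles; "dq": joint speeds; "joint_efforts": joint torques, N m; "eef_pos": TCP position; "tcp_rot": TCP orientation; "contact_force": force on the tool from outside, world axes, zero at the start; "wrist_torque": the same for the moment, N m; "opening": opening from 0.0 (shut) to 1.0 (fully open); "finger_force": force on a finger pad.
Only numpy, scipy, OpenCV 4.12 (cv2) and the standard library are available. Lean on these libraries where they do the work, as an engineer would, in place of code of your own. Each camera call takes 0.05 s, during which the arm holds its last target. There are 200 camera calls.

## Task

The blue carrier for gearbox-oil samples has come back with empty vials: take its hold-down cover off the post and lay it flat on the bench, collar up, clear of the carrier. Move every white-capped empty vial from the carrier into the grey rack and every orange-capped sample vial from the rack into the carrier, each upright and fully home in a hole of its own, and then put the cover back over the post, down on its flange. Leave the dropper bottle, the tape and the bearing where they are.

Things in the scene. Friction and masses are not known exactly. Their poses are not given: they have to be found in the camera images.
- carrier: blue transport carrier, a loose 1.2 kg block 92x92x45 mm standing on the bench; origin at the centre of its underside, x and y along its sides, z up. Four round holes 19 mm wide and 40 mm deep (chamfered mouths), centred 28 mm to each side of the middle in x and y, i.e. 56 mm apart. A steel post rises from the middle: 18 mm thick up to a 26 mm wide flange whose top is 99 mm above the underside, then a 14 mm spigot with a conical tip that ends at 116 mm.
- post_seat (a point): point on the carrier's post axis, 118 mm above the carrier's underside: where cover_grip stands when the cover rests on the flange
- rack: grey bench rack, a loose 1.2 kg block 92x92x45 mm with the same four holes as the carrier but no post; origin at the centre of its underside, z up. Beyond carrier and rack, on the robot's left, there is clear bench to lay the cover on; the round steel turntable on the other side is 13 mm high.
- cover_grip (a point): hold-down cover of the carrier (loose, 0.12 kg): an aluminium disc 92 mm wide and 5 mm thick with a red collar on it, 34 mm wide and 28 mm tall (33 mm overall); an 18 mm bore runs right through. The point is on its axis, half-way up the collar, 19 mm above the disc's underside; z is its axis, collar end up. At the start it sits on the carrier's post, 4 mm above the vials' caps. Grip it by the collar.
- carrier_seat0 (a point): carrier hole: where a vial's middle lies when the vial is fully home (hole floor 5 mm, seat 50 mm, mouth 45 mm above the block's underside)
- carrier_seat1 (a point): carrier hole: where a vial's middle lies when the vial is fully home (hole floor 5 mm, seat 50 mm, mouth 45 mm above the block's underside)
- carrier_seat2 (a point): carrier hole: where a vial's middle lies when the vial is fully home (hole floor 5 mm, seat 50 mm, mouth 45 mm above the block's underside)
- carrier_seat3 (a point): carrier hole: where a vial's middle lies when the vial is fully home (hole floor 5 mm, seat 50 mm, mouth 45 mm above the block's underside)
- rack_seat0 (a point): rack hole: where a vial's middle lies when the vial is fully home, with the same measures
- rack_seat1 (a point): rack hole: where a vial's middle lies when the vial is fully home, with the same measures
- rack_seat2 (a point): rack hole: where a vial's middle lies when the vial is fully home, with the same measures
- rack_seat3 (a point): rack hole: where a vial's middle lies when the vial is fully home, with the same measures
- sample0_mid (a point): filled sample vial: amber glass, ORANGE cap; 90 mm tall, 35 g, body 16 mm wide and 62 mm tall with a narrowed flat foot, cap 20 mm wide and 28 mm tall at the top. The point is its middle, on the axis 45 mm above its foot; z points to the cap. Some of these are absent. At the start it stands in a rack hole.
- sample1_mid (a point): filled sample vial: amber glass, ORANGE cap; 90 mm tall, 35 g, body 16 mm wide and 62 mm tall with a narrowed flat foot, cap 20 mm wide and 28 mm tall at the top. The point is its middle, on the axis 45 mm above its foot; z points to the cap. Some of these are absent. At the start it stands in a rack hole.
- sample2_mid (a point): filled sample vial: amber glass, ORANGE cap; 90 mm tall, 35 g, body 16 mm wide and 62 mm tall with a narrowed flat foot, cap 20 mm wide and 28 mm tall at the top. The point is its middle, on the axis 45 mm above its foot; z points to the cap. Some of these are absent. At the start it stands in a rack hole.
- sample3_mid (a point): filled sample vial: amber glass, ORANGE cap; 90 mm tall, 35 g, body 16 mm wide and 62 mm tall with a narrowed flat foot, cap 20 mm wide and 28 mm tall at the top. The point is its middle, on the axis 45 mm above its foot; z points to the cap. Some of these are absent. At the start it stands in a rack hole.
- empty0_mid (a point): empty vial: clear glass, WHITE cap, otherwise the same as a sample vial (point at its middle, 45 mm above its foot). Some are absent. At the start it stands in a carrier hole under the cover.
- empty1_mid (a point): empty vial: clear glass, WHITE cap, otherwise the same as a sample vial (point at its middle, 45 mm above its foot). Some are absent. At the start it stands in a carrier hole under the cover.
- empty2_mid (a point): empty vial: clear glass, WHITE cap, otherwise the same as a sample vial (point at its middle, 45 mm above its foot). Some are absent. At the start it stands in a carrier hole under the cover.
- oil_dropper: bystander: small brown dropper bottle, 33 mm wide, 102 mm tall, origin at the centre of its underside
- yellow_tape: bystander: roll of yellow tape, 62 mm wide, 18 mm tall, lying flat, origin at the centre of its underside
- bearing: bystander: ball bearing, 47 mm wide, 14 mm tall, lying flat, origin at the centre of its underside
Mind the look-alikes: they are no part of the job. Leave any turquoise or yellow look-alike of the part that bears sample2_mid alone.

How it is judged:
By the outcome, as a careful person would: the job done as asked, in the order asked, and still so for the second after the job is handed in, with the robot touching nothing.
Of sample0, sample1, sample2, sample3 only 2 to 3 are there at a start; the rules pass over those that are not, and their reading is None.
Of empty0, empty1, empty2 only 1 to 2 are there at a start; the rules pass over those that are not, and their reading is None.
At some moment in a run one of cover, rack may be knocked a few centimetres aside while the robot is not near it.
It also fails if it takes over 210 s, if anything falls off the work surface, if the arm or the gripper's body presses on something with over 40 N, if the wrist force passes 120 N, or if a joint passes its speed limit or range.

## Working session

There is one attempt and no reset: what is moved stays moved. The work goes in short steps, Python scripts to look and compute and a tool call to move; the robot and the scene stay as the last step left them, time stands still between calls to the robot, and variables do not carry over. Pictures are saved under pics/ and viewed, at most 14 in all, crops included, and the job is handed in when it is done.

Besides the shell and the picture viewer there is one more tool, called after "Call:" in YAML: its name, and indented under it one key for each argument. jog_arm: Moves the arm, as the interface text tells. Shift numbers are shares of 12 cm and turn numbers shares of pi/2 rad, none past 1 either way. Its arguments: {"type":"object","properties":{"increments":{"type":"array"},"force":{"type":"number"}},"required":["increments"]}

```bash
mkdir -p pics
cat > h.py <<'E'
import numpy as np, cv2
from scipy.spatial.transform import Rotation as R
from plant import get_state, imaging, job, ctrl
def cam(n, save=None):
    s=get_state(); d=imaging.read_camera(n)
    if 'extrinsics' in d: T=np.array(d['extrinsics'])
    else:
        W=np.eye(4); W[:3,:3]=R.from_quat(s['tcp_rot']).as_matrix(); W[:3,3]=s['eef_pos']; T=W@np.array(d['mount'])
    d['T']=T
    if save: cv2.imwrite('pics/'+save,d['frame'])
    return d
def cloud(d):
    z=d['depth']; K=np.array(d['camera_matrix']); v,u=np.mgrid[:z.shape[0],:z.shape[1]]
    p=np.stack([(u-K[0,2])/K[0,0]*z,-(v-K[1,2])/K[1,1]*z,-z],-1)
    P=p@d['T'][:3,:3].T+d['T'][:3,3]; P[z<=0]=np.nan
    return P
def ray(d,u,v,zw):
    K=np.array(d['camera_matrix']); r=d['T'][:3,:3]@np.array([(u-K[0,2])/K[0,0],-(v-K[1,2])/K[1,1],-1]); o=d['T'][:3,3]
    return o+r*(zw-o[2])/r[2]
E
python3 - <<'E'
from h import *
a=cam('scene'); b=cam('top','top0.png')
cv2.imwrite('pics/scene0.png',a['frame'])
for d in (a,b): print({k:np.round(v,3).tolist() for k,v in d.items() if k not in('frame','depth')})
print(get_state())
E
```

```text
{'camera_matrix': [[377.687, 0.0, 250.263], [0.0, 377.687, 196.218], [0.0, 0.0, 1.0]], 'extrinsics': [[0.824, 0.396, -0.405, 0.095], [-0.567, 0.585, -0.58, -0.236], [0.007, 0.708, 0.706, 0.729], [0.0, 0.0, 0.0, 1.0]], 'T': [[0.824, 0.396, -0.405, 0.095], [-0.567, 0.585, -0.58, -0.236], [0.007, 0.708, 0.706, 0.729], [0.0, 0.0, 0.0, 1.0]]}
{'camera_matrix': [[382.284, 0.0, 249.489], [0.0, 382.284, 187.59], [0.0, 0.0, 1.0]], 'extrinsics': [[0.02, 0.986, -0.167, 0.282], [-1.0, 0.024, 0.02, 0.273], [0.023, 0.167, 0.986, 1.108], [0.0, 0.0, 0.0, 1.0]], 'T': [[0.02, 0.986, -0.167, 0.282], [-1.0, 0.024, 0.02, 0.273], [0.023, 0.167, 0.986, 1.108], [0.0, 0.0, 0.0, 1.0]]}
{'time': 0.1, 'qpos': array([ 1.05002037e+00,  2.87146848e-01,  1.57803423e+00, -1.47889738e-05,
        1.27858278e+00, -1.49959904e-01]), 'dq': array([ 0.00195178, -0.00133891, -0.00272423, -0.00012453,  0.00195845,
        0.00043496]), 'joint_efforts': array([ 5.86669976e-04, -4.07293832e+01, -2.93701154e+01, -2.38307384e-04,
        3.41174389e-03, -1.19668559e-05]), 'eef_pos': array([0.24428343, 0.62866907, 0.25503694]), 'tcp_rot': array([ 1.84345373e-01,  9.82860929e-01, -1.02745059e-03, -3.50604809e-04]), 'contact_force': array([-0.25801573, -0.86451315, -0.43427315]), 'wrist_torque': array([-0.01283302, -0.05384136, -0.0378753 ]), 'finger_force': 0.0, 'opening': 0.9984059068408946}
```

View pics/top0.png

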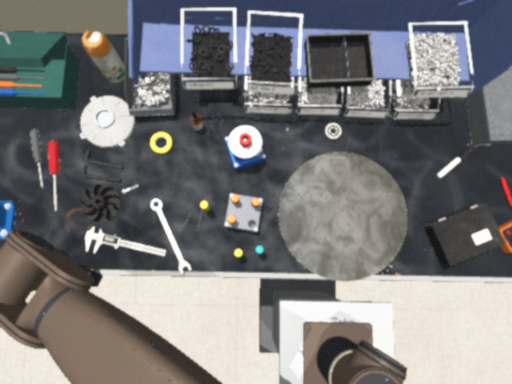

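View pics/scene0.png

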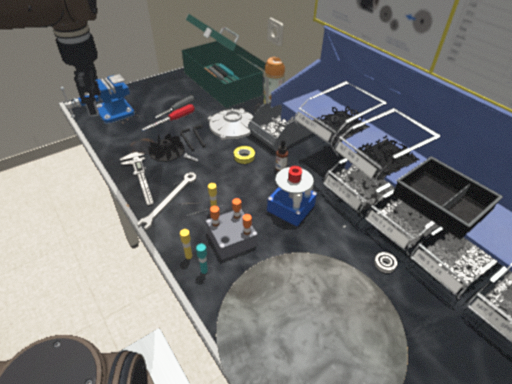

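Top view: candidates for samples are orange caps at about (236,198), (259,202), (232,218). The look-alikes are yellow at (204,205) and (238,253), and turquoise at (260,250). The carrier with red-collared cover is at (246,145) and the rack at (244,213). The dropper is at (196,121), the tape at (160,142) and the bearing at (333,130). I'll check with a close crop.

Run:
```python
from h import *
a=cam('scene'); b=cam('top')
c1=cv2.resize(b['frame'][100:270,130:300],None,fx=3.5,fy=3.5,interpolation=cv2.INTER_CUBIC)[:590]
c2=cv2.resize(a['frame'][140:300,150:340],None,fx=3,fy=3,interpolation=cv2.INTER_CUBIC)
cv2.imwrite('pics/c1.png',c1); cv2.imwrite('pics/c2.png',c2)
for n,u,v,z in [('cover collar top',246,141,.132),('rackctr',244,213,.045),('o1',236,198,.095),('o2',259,202,.095),('o3',232,218,.095),('y1',204,205,.09),('y2',238,253,.09),('t',260,250,.09),('drop',196,121,.1),('tape',160,142,.018),('bear',333,130,.014),('wrench',156,203,.01),('fan',100,202,.03),('tt',343,215,.013)]:
    print(n,ray(b,u,v,z).round(3))
P=cloud(b); Q=cloud(a)
# heightmap medians around
m=(P[...,2]>.02)
for (x0,x1,y0,y1) in [(.45,.65,.15,.4)]:
    pass
# collar points
for C in (P,Q):
    f=(np.abs(C[...,0]-.65)<.15)&(np.abs(C[...,1]-.28)<.12)
    print(np.nanmax(C[f][:,2]))
```

```text
cover collar top [0.572 0.265 0.132]
rackctr [0.39  0.265 0.045]
o1 [0.425 0.288 0.095]
o2 [0.415 0.226 0.095]
o3 [0.371 0.297 0.095]
y1 [0.404 0.373 0.09 ]
y2 [0.28  0.279 0.09 ]
t [0.289 0.221 0.09 ]
drop [0.635 0.403 0.1  ]
tape [0.596 0.517 0.018]
bear [0.648 0.004 0.014]
wrench [0.417 0.519 0.01 ]
fan [0.413 0.672 0.03 ]
tt [ 0.394 -0.021  0.013]
0.18983004062770104
0.18584222317437504
```

View pics/c1.png

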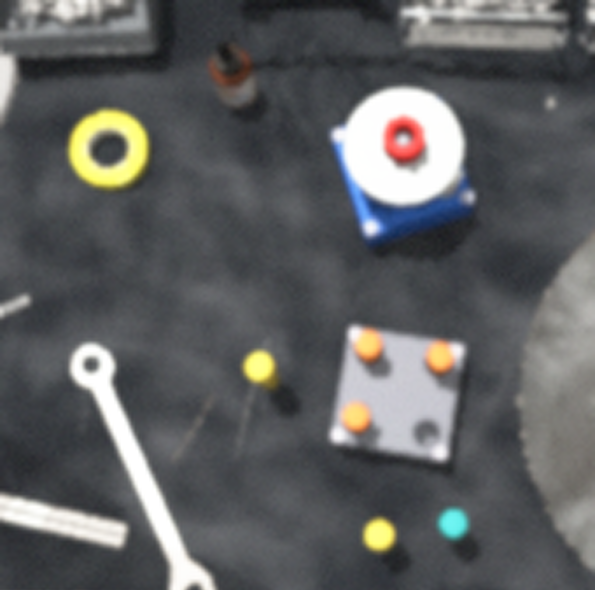

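View pics/c2.png

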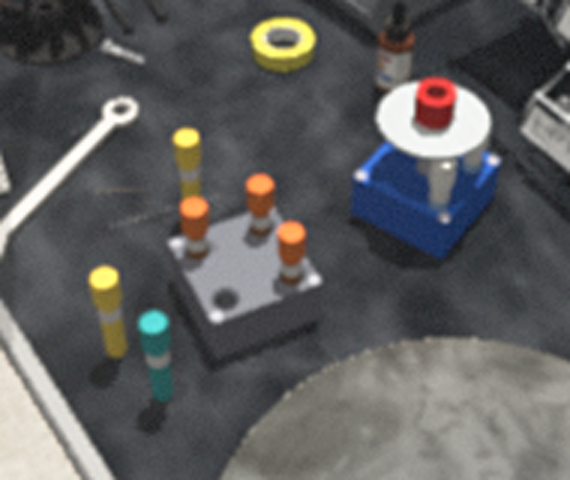

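The crop confirms three orange samples in the rack (front-right hole empty). The yellow and turquoise vials stand on the bare bench, outside the rack. The cover sits on the carrier, with at least two clear/white vials visible under it.

Run:
```python
from h import *
print(ctrl.finger_overhang, [x for x in dir(ctrl) if x[0]!='_'])
d=cam('wrist','w0.png'); print(d['mount'].round(3).tolist(), d['camera_matrix'].round(1).tolist())
for n in('scene','top'):
    a=cam(n); P=cloud(a); f=a['frame'].astype(int)
    red=(f[...,2]>130)&(f[...,1]<70)&(f[...,0]<70)&(np.abs(P[...,0]-.57)<.06)&(np.abs(P[...,1]-.265)<.06)
    q=P[red]; t=q[q[:,2]>np.nanmax(q[:,2])-.006]; print(n,red.sum(),t.mean(0).round(4),(t.min(0)+t.max(0))/2)
    b=(np.abs(P[...,1]-.27)<.15)&(P[...,0]>.62)&(P[...,2]>.02)
    for x in np.arange(.62,.8,.02):
        k=b&(np.abs(P[...,0]-x)<.01); print(round(x,2),k.sum(),np.nanmax(P[k][:,2]) if k.any() else 0,end=' ; ')
    print()
```

```text
0.025 ['Unreachable', 'finger_overhang']
[[0.0, 0.964, 0.266, 0.068], [1.0, -0.0, 0.001, 0.001], [0.001, 0.266, -0.964, -0.118], [0.0, 0.0, 0.0, 1.0]] [[341.2, 0.0, 259.3], [0.0, 341.2, 189.6], [0.0, 0.0, 1.0]]
scene 45 [0.574  0.2668 0.1301] [0.57576286 0.26725005 0.12999598]
0.62 41 0.10416781731875813 ; 0.64 147 0.09035081915977816 ; 0.66 104 0.10071795663408456 ; 0.68 198 0.055376965509944864 ; 0.7 658 0.16469673175390465 ; 0.72 825 0.17169759760266767 ; 0.74 365 0.18194054339819454 ; 0.76 452 0.18568010043203798 ; 0.78 682 0.1857911560690969 ; 0.8 658 0.18595829655335205 ; 
top 13 [0.5737 0.2685 0.1266] [0.57542019 0.26775061 0.12652725]
0.62 16 0.10659188359991334 ; 0.64 74 0.07995173197422756 ; 0.66 65 0.10177262005305865 ; 0.68 69 0.05951676052686272 ; 0.7 432 0.16107134282897406 ; 0.72 852 0.17567698036281143 ; 0.74 321 0.18112534321506635 ; 0.76 545 0.18847834951176468 ; 0.78 867 0.188819077271978 ; 0.8 738 0.1896746284621057 ;
```

Call:
jog_arm:
  increments:
    - {"dx":0.4,"dy":-0.4,"dz":0.2}
    - {"dx":0.7,"dy":-0.8,"dz":0.4}
    - {"dx":0.9,"dy":-1,"dz":0.4}
    - {"dx":0.9,"dy":-1,"dz":0.4}
    - {"dx":0.9,"dy":-1,"dz":0.4}

```text
$.increments[0]: bad value
```

Call:
jog_arm:
  increments:
    - {"dx":0.4,"dy":-0.4}
    - {"dx":0.7,"dy":-0.8}
    - {"dx":0.9,"dy":-1}
    - {"dx":0.9,"dy":-1}

```text
$.increments[0]: bad value
```

Call:
jog_arm:
  increments:
    - {"dx":0.3,"dy":-0.4}
    - {"dx":0.5,"dy":-0.8}
    - {"dx":0.5,"dy":-1}
    - {"dx":0.5,"dy":-1}
    - {"dx":0.5,"dy":-1}
    - {"dx":0.5,"dy":-1}

```text
$.increments[0]: bad value
```

Call:
jog_arm:
  increments:
    - {"dx":0.4,"dy":-0.4,"dz":0.2,"ax":0,"ay":0,"az":0,"gripper":1}
    - {"dx":0.7,"dy":-0.8,"dz":0.4,"ax":0,"ay":0,"az":0,"gripper":1}
    - {"dx":0.9,"dy":-1,"dz":0.4,"ax":0,"ay":0,"az":0,"gripper":1}
    - {"dx":0.9,"dy":-1,"dz":0.4,"ax":0,"ay":0,"az":0,"gripper":1}

```text
time: 0.75
eef_pos: [0.3553, 0.5069, 0.3064]
tcp_rot: [0.186, 0.983, 0.001, 0.001]
contact_force: [0.6, 0.5, -0.2]
opening: 1.002
finger_force: 0.0
```

Call:
jog_arm:
  increments:
    - {"dx":0.4,"dy":-0.4,"dz":0,"ax":0,"ay":0,"az":0,"gripper":1}
    - {"dx":0.7,"dy":-0.8,"dz":0,"ax":0,"ay":0,"az":0,"gripper":1}
    - {"dx":0.9,"dy":-1,"dz":0,"ax":0,"ay":0,"az":0,"gripper":1}
    - {"dx":0.9,"dy":-1,"dz":0,"ax":0,"ay":0,"az":0,"gripper":1}

```text
time: 1.15
eef_pos: [0.4634, 0.3857, 0.3044]
tcp_rot: [0.187, 0.982, -0.0, 0.001]
contact_force: [-0.2, 0.9, 0.2]
opening: 0.995
finger_force: 0.0
```

Call:
jog_arm:
  increments:
    - {"dx":0.3,"dy":-0.4,"dz":0,"ax":0,"ay":0,"az":0,"gripper":1}
    - {"dx":0.6,"dy":-0.8,"dz":0,"ax":0,"ay":0,"az":0,"gripper":0.5}
    - {"dx":0.6,"dy":-1,"dz":0,"ax":0,"ay":0,"az":0,"gripper":0.2}
    - {"dx":0.6,"dy":-1,"dz":0,"ax":0,"ay":0,"az":0,"gripper":0.2}
    - {"dx":0.6,"dy":-1,"dz":0,"ax":0,"ay":0,"az":0,"gripper":0.2}
    - {"dx":0.6,"dy":-1,"dz":0,"ax":0,"ay":0,"az":0,"gripper":0.2}

```text
time: 1.75
eef_pos: [0.532, 0.2703, 0.3044]
tcp_rot: [0.184, 0.983, 0.0, -0.0]
contact_force: [-0.3, -0.5, 0.2]
opening: 0.598
finger_force: 0.0
```

```bash
cat >> h.py <<'E'
def circ(d,mask,zw):
    """centre of the mask's hull, projected on the plane z=zw (largest blob)"""
    n,l,s,c=cv2.connectedComponentsWithStats(mask.astype(np.uint8)); out=[]
    for i in range(1,n):
        if s[i,4]>60:
            (u,v),r=cv2.minEnclosingCircle(np.argwhere(l==i)[:,::-1].astype(np.float32)); out.append((ray(d,u,v,zw).round(4).tolist(),round(u),round(v),round(r,1),int(s[i,4])))
    return out
E
python3 - <<'E'
from h import *
d=cam('wrist','w1.png'); s=get_state(); print(s['time'],s['eef_pos'].round(4),s['tcp_rot'].round(3),s['opening'])
f=d['frame'].astype(int); P=cloud(d)
red=(f[...,2]>120)&(f[...,1]<80)&(f[...,0]<80); q=P[red]; print(np.nanmax(q[:,2]))
top=red&(np.abs(P[...,2]-.13)<.008); print(circ(d,top,.132),circ(d,red,.132))
E
```

```text
1.8 [0.5319 0.2705 0.3044] [ 0.183  0.983  0.    -0.   ] 0.598048771110558
0.13369968021766093
[([0.5769, 0.27, 0.132], 276, 221, 18.6, 611)] [([0.5747, 0.2697, 0.132], 275, 219, 20.7, 855), ([0.6163, 0.3872, 0.132], 413, 216, 14.0, 70)]
```

View pics/w1.png

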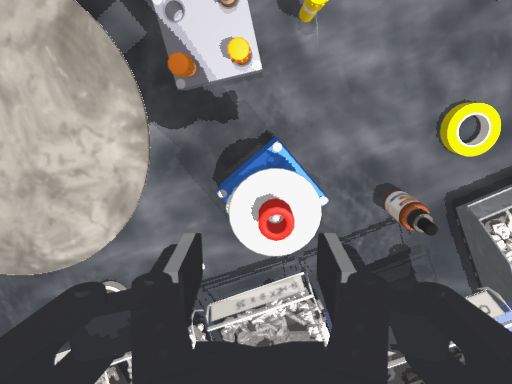

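Wrist view: the red collar's top is at (276,221). The dropper (410,212) and tape (470,128) are well clear, and the rack caps show at (181,65) and (239,50). Next I'll go down on the collar.

Call:
jog_arm:
  increments:
    - {"dx":0.37,"dy":0,"dz":-0.3,"ax":0,"ay":0,"az":0,"gripper":0.2}
    - {"dx":0.37,"dy":0,"dz":-0.6,"ax":0,"ay":0,"az":0,"gripper":0.2}
    - {"dx":0.37,"dy":0,"dz":-0.8,"ax":0,"ay":0,"az":0,"gripper":0.2}
    - {"dx":0.37,"dy":0,"dz":-0.8,"ax":0,"ay":0,"az":0,"gripper":0.2}
    - {"dx":0.37,"dy":0,"dz":-0.8,"ax":0,"ay":0,"az":0,"gripper":0.2}

```text
time: 2.3
eef_pos: [0.5765, 0.2704, 0.2086]
tcp_rot: [0.183, 0.983, 0.0, -0.0]
contact_force: [0.1, -0.5, 0.8]
opening: 0.599
finger_force: 0.0
```

Run:
```python
from h import *
d=cam('wrist','w2.png'); s=get_state(); print(s['time'],s['eef_pos'].round(4),s['tcp_rot'].round(3),s['opening'])
f=d['frame'].astype(int); P=cloud(d)
red=(f[...,2]>120)&(f[...,1]<80)&(f[...,0]<80)
top=red&(np.abs(P[...,2]-.132)<.006); print(circ(d,top,.132))
```

```text
2.35 [0.5773 0.2704 0.2103] [0.184 0.983 0.001 0.001] 0.6004540207879538
[([0.5777, 0.2702, 0.132], 258, 214, 27.2, 1615)]
```

Call:
jog_arm:
  increments:
    - {"dx":0,"dy":0,"dz":-0.35,"ax":0,"ay":0,"az":0,"gripper":0.2}
    - {"dx":0,"dy":0,"dz":-0.63,"ax":0,"ay":0,"az":0,"gripper":0.2}
    - {"dx":0,"dy":0,"dz":-0.63,"ax":0,"ay":0,"az":0,"gripper":0.2}
    - {"dx":0,"dy":0,"dz":-0.63,"ax":0,"ay":0,"az":0,"gripper":-0.4}
    - {"dx":0,"dy":0,"dz":-0.63,"ax":0,"ay":0,"az":0,"gripper":-0.6}
    - {"dx":0,"dy":0,"dz":-0.63,"ax":0,"ay":0,"az":0,"gripper":-0.6}
    - {"dx":0,"dy":0,"dz":-0.63,"ax":0,"ay":0,"az":0,"gripper":-0.6}
  force: 40

```text
time: 3.05
eef_pos: [0.5785, 0.2697, 0.1358]
tcp_rot: [0.184, 0.983, 0.001, 0.002]
contact_force: [-0.6, 0.5, 5.2]
opening: 0.382
finger_force: 40.2
```

Call:
jog_arm:
  increments:
    - {"dx":0,"dy":0,"dz":0.2,"ax":0,"ay":0,"az":0,"gripper":-0.6}
    - {"dx":0,"dy":0,"dz":0.4,"ax":0,"ay":0,"az":0,"gripper":-0.6}
    - {"dx":0,"dy":0,"dz":0.7,"ax":0,"ay":0,"az":0,"gripper":-0.6}
    - {"dx":0,"dy":0,"dz":0.7,"ax":0,"ay":0,"az":0,"gripper":-0.6}
    - {"dx":-0.1,"dy":0.3,"dz":0.7,"ax":0,"ay":0,"az":0,"gripper":-0.6}
    - {"dx":-0.25,"dy":0.6,"dz":0.7,"ax":0,"ay":0,"az":0,"gripper":-0.6}
    - {"dx":-0.4,"dy":0.9,"dz":0.7,"ax":0,"ay":0,"az":0,"gripper":-0.6}
    - {"dx":-0.4,"dy":1,"dz":0.7,"ax":0,"ay":0,"az":0,"gripper":-0.6}

```text
time: 3.85
eef_pos: [0.5264, 0.3919, 0.2159]
tcp_rot: [0.183, 0.983, 0.0, -0.001]
contact_force: [0.4, -0.4, -1.2]
opening: 0.386
finger_force: 40.3
```

Call:
jog_arm:
  increments:
    - {"dx":-0.1,"dy":0.2,"dz":0,"ax":0,"ay":0,"az":0,"gripper":-0.6}
    - {"dx":-0.16,"dy":0.37,"dz":0,"ax":0,"ay":0,"az":0,"gripper":-0.6}
    - {"dx":-0.16,"dy":0.37,"dz":-0.3,"ax":0,"ay":0,"az":0,"gripper":-0.6}
    - {"dx":-0.16,"dy":0.37,"dz":-0.6,"ax":0,"ay":0,"az":0,"gripper":-0.6}
    - {"dx":-0.16,"dy":0.37,"dz":-0.9,"ax":0,"ay":0,"az":0,"gripper":-0.6}
    - {"dx":-0.16,"dy":0.37,"dz":-1,"ax":0,"ay":0,"az":0,"gripper":-0.6}
    - {"dx":-0.16,"dy":0.37,"dz":-1,"ax":0,"ay":0,"az":0,"gripper":-0.6}

```text
time: 4.55
eef_pos: [0.5085, 0.4322, 0.0936]
tcp_rot: [0.185, 0.983, -0.002, -0.002]
contact_force: [-0.2, -0.7, -2.0]
opening: 0.387
finger_force: 40.3
```

Run:
```python
from h import *
b=cam('top'); s=get_state(); print(s['time'],s['eef_pos'].round(4),s['opening'],s['contact_force'].round(1))
d=cam('wrist')
c=cv2.resize(b['frame'][90:270,130:300],None,fx=3,fy=3,interpolation=cv2.INTER_CUBIC)
cv2.imwrite('pics/c3.png',c)
```

```text
4.6 [0.51   0.4331 0.0963] 0.3901687669506583 [0.3 0.7 0.2]
```

View pics/c3.png

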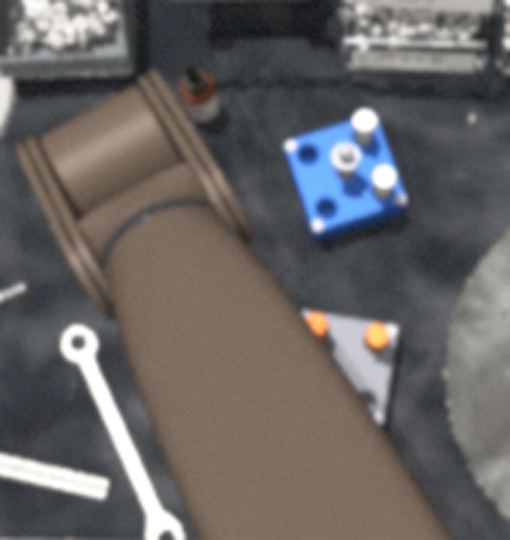

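The cover is held. Two white caps sit in the carrier's right-hand holes, crop (364,125) and (384,180), and its left-hand holes (307,152) and (326,207) are free. Next I'll lower the cover to the bench.

Call:
jog_arm:
  increments:
    - {"dx":0,"dy":0,"dz":-0.25,"ax":0,"ay":0,"az":0,"gripper":-0.6}
    - {"dx":0,"dy":0,"dz":-0.4,"ax":0,"ay":0,"az":0,"gripper":-0.6}
    - {"dx":0,"dy":0,"dz":-0.45,"ax":0,"ay":0,"az":0,"gripper":-0.6}
    - {"dx":0,"dy":0,"dz":-0.47,"ax":0,"ay":0,"az":0,"gripper":-0.6}
    - {"dx":0,"dy":0,"dz":-0.48,"ax":0,"ay":0,"az":0,"gripper":-0.6}
    - {"dx":0,"dy":0,"dz":-0.48,"ax":0,"ay":0,"az":0,"gripper":-0.6}

```text
time: 5.25
eef_pos: [0.5104, 0.434, 0.0402]
tcp_rot: [0.184, 0.983, 0.001, 0.001]
contact_force: [-1.2, 0.2, -0.3]
opening: 0.381
finger_force: 40.3
```

Call:
jog_arm:
  increments:
    - {"dx":0,"dy":0,"dz":-0.015,"ax":0,"ay":0,"az":0,"gripper":-0.6}
    - {"dx":0,"dy":0,"dz":-0.03,"ax":0,"ay":0,"az":0,"gripper":-0.6}
    - {"dx":0,"dy":0,"dz":-0.03,"ax":0,"ay":0,"az":0,"gripper":-0.6}

```text
time: 5.55
eef_pos: [0.5103, 0.4339, 0.0369]
tcp_rot: [0.184, 0.983, 0.0, 0.0]
contact_force: [-1.7, -1.1, 3.3]
opening: 0.386
finger_force: 40.7
```

Call:
jog_arm:
  increments:
    - {"dx":0,"dy":0,"dz":0,"ax":0,"ay":0,"az":0,"gripper":0}
    - {"dx":0,"dy":0,"dz":0,"ax":0,"ay":0,"az":0,"gripper":0.2}
    - {"dx":0,"dy":0,"dz":0,"ax":0,"ay":0,"az":0,"gripper":0.2}
    - {"dx":0,"dy":0,"dz":0.15,"ax":0,"ay":0,"az":0,"gripper":0.2}
    - {"dx":0,"dy":0,"dz":0.5,"ax":0,"ay":0,"az":0,"gripper":0.2}
    - {"dx":0,"dy":0,"dz":0.9,"ax":0,"ay":0,"az":0,"gripper":0.2}
    - {"dx":0,"dy":0,"dz":1,"ax":0,"ay":0,"az":0,"gripper":0.2}

```text
time: 6.25
eef_pos: [0.513, 0.4356, 0.1645]
tcp_rot: [0.184, 0.983, 0.004, 0.005]
contact_force: [0.3, 0.2, 0.9]
opening: 0.601
finger_force: 0.0
```

Call:
jog_arm:
  increments:
    - {"dx":0,"dy":0,"dz":0.4,"ax":0,"ay":0,"az":0,"gripper":0}
    - {"dx":-0.15,"dy":-0.3,"dz":0.7,"ax":0,"ay":0,"az":0,"gripper":0}
    - {"dx":-0.3,"dy":-0.65,"dz":0.9,"ax":0,"ay":0,"az":0,"gripper":0}
    - {"dx":-0.5,"dy":-1,"dz":1,"ax":0,"ay":0,"az":0,"gripper":0}
    - {"dx":-0.5,"dy":-1,"dz":1,"ax":0,"ay":0,"az":0,"gripper":0}
    - {"dx":-0.5,"dy":-1,"dz":1,"ax":0,"ay":0,"az":0,"gripper":0}

```text
time: 6.85
eef_pos: [0.4495, 0.3129, 0.277]
tcp_rot: [0.185, 0.983, 0.001, 0.001]
contact_force: [0.4, 0.8, 0.6]
opening: 0.499
finger_force: 0.0
```

```bash
cat > look.py <<'E'
from h import *
import sys
# cap centres (orange/white/...) and dark holes, from the wrist camera
def caps(d, f=None):
    f=d['frame'].astype(int); P=cloud(d); B,G,Rr=f[...,0],f[...,1],f[...,2]; z=P[...,2]
    lvl=(np.abs(z-.095)<.012)
    o=lvl&(Rr>150)&(B<90)&(Rr-B>100); w=lvl&(Rr>150)&(B>150)
    return circ(d,o,.095),circ(d,w,.095)
def holes(d):
    """floor-depth pixels seen through block tops are below 0.035 and enclosed by z~.045"""
    P=cloud(d); z=P[...,2]; top=(np.abs(z-.045)<.008)
    c,_=cv2.findContours(top.astype(np.uint8),cv2.RETR_CCOMP,cv2.CHAIN_APPROX_NONE); h=_[0]; out=[]
    for k,cc in enumerate(c):
        if h[k][3]>=0 and cv2.contourArea(cc)>60:
            (u,v),r=cv2.minEnclosingCircle(cc); out.append((ray(d,u,v,.045).round(4).tolist()[:2],round(u),round(v),round(r,1)))
    q=P[top][:,:2]; return out,top
if __name__=='__main__':
    d=cam('wrist',sys.argv[1]); s=get_state(); print(s['time'],s['eef_pos'].round(4),s['tcp_rot'].round(3))
    o,w=caps(d); print('orange',*o,sep='\n '); print('white',*w,sep='\n '); print('holes',*holes(d)[0],sep='\n ')
E
python3 look.py w3.png
```

```text
6.9 [0.4499 0.3135 0.2763] [0.185 0.983 0.001 0.001]
orange
 ([0.2884, 0.2806, 0.095], 146, 2, 11.8, 184)
 ([0.3693, 0.3019, 0.095], 211, 92, 12.8, 466)
 ([0.4052, 0.3745, 0.095], 306, 100, 12.3, 439)
 ([0.4235, 0.2938, 0.095], 227, 154, 11.4, 375)
 ([0.4159, 0.2396, 0.095], 168, 168, 12.2, 407)
white
 ([0.5594, 0.2367, 0.095], 227, 300, 11.5, 299)
 ([0.5815, 0.2689, 0.095], 265, 308, 12.6, 239)
 ([0.6121, 0.254, 0.095], 262, 336, 10.0, 261)
holes
 ([0.5931, 0.3061], 298, 280, 8.4)
 ([0.5411, 0.2879], 267, 246, 9.2)
 ([0.3613, 0.2471], 164, 105, 10.4)
 ([0.3666, 0.2973], 212, 91, 15.0)
```

View pics/w3.png

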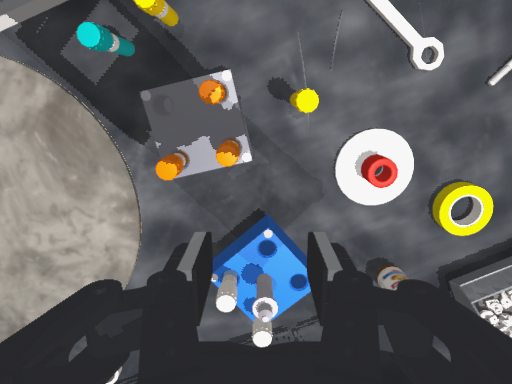

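Wrist view: the cover lies flat, collar up, at (375,168). The orange caps are at (211,92), (228,154) and (169,167), with the free rack hole at about (164,105). The free carrier holes are at (298,280) and (267,246) and the white caps at (227,300) and (262,336). I'll start with the sample at (228,154).

Call:
jog_arm:
  increments:
    - {"dx":-0.22,"dy":-0.16,"dz":-0.3,"ax":0,"ay":0,"az":0,"gripper":-0.2}
    - {"dx":-0.22,"dy":-0.16,"dz":-0.6,"ax":0,"ay":0,"az":0,"gripper":-0.2}
    - {"dx":-0.22,"dy":-0.16,"dz":-0.76,"ax":0,"ay":0,"az":0,"gripper":-0.2}
    - {"dx":-0.22,"dy":-0.16,"dz":-0.76,"ax":0,"ay":0,"az":0,"gripper":-0.2}
    - {"dx":-0.22,"dy":-0.16,"dz":-0.76,"ax":0,"ay":0,"az":0,"gripper":-0.2}

```text
time: 7.4
eef_pos: [0.4239, 0.2951, 0.1842]
tcp_rot: [0.184, 0.983, -0.0, -0.0]
contact_force: [1.0, 0.8, 0.0]
opening: 0.403
finger_force: 0.0
```

```bash
sed -i 's/lvl=.*/lvl=(np.abs(z-.095)<.005)/' look.py; python3 look.py w4.png; python3 -c "
from h import *
print(get_state()['qpos'])
d=cam('wrist');P=cloud(d);z=P[...,2]
m=(np.abs(P[...,0]-.4235)<.02)&(np.abs(P[...,1]-.294)<.02)&(z>.08);print(np.percentile(z[m],[5,25,50,75,95,100]))"
```

```text
7.45 [0.4244 0.2952 0.1853] [0.184 0.983 0.    0.001]
orange
 ([0.3687, 0.3015, 0.095], 234, 120, 17.2, 846)
 ([0.4052, 0.3744, 0.095], 369, 133, 16.0, 368)
 ([0.4233, 0.2933, 0.095], 255, 206, 15.7, 680)
 ([0.4158, 0.239, 0.095], 172, 224, 15.9, 706)
white
holes
 ([0.3608, 0.2474], 168, 132, 13.5)
 ([0.3703, 0.2974], 235, 119, 18.8)
[ 4.11296148e-01  7.87255368e-03  2.02503385e+00  1.17772162e-04
  1.10721247e+00 -7.89362715e-01]
[0.09490866 0.19452165 0.23543903 0.24280814 0.24739578 0.25634666]
```

Call:
jog_arm:
  increments:
    - {"dx":-0.01,"dy":-0.015,"dz":-0.3,"ax":0,"ay":0,"az":0,"gripper":-0.2}
    - {"dx":-0.01,"dy":-0.015,"dz":-0.6,"ax":0,"ay":0,"az":0,"gripper":-0.2}
    - {"dx":-0.01,"dy":-0.015,"dz":-0.81,"ax":0,"ay":0,"az":0,"gripper":-0.2}
    - {"dx":-0.01,"dy":-0.015,"dz":-0.81,"ax":0,"ay":0,"az":0,"gripper":-0.2}
    - {"dx":-0.01,"dy":-0.015,"dz":-0.81,"ax":0,"ay":0,"az":0,"gripper":-0.5}
    - {"dx":-0.01,"dy":-0.015,"dz":-0.81,"ax":0,"ay":0,"az":0,"gripper":-0.8}
    - {"dx":-0.01,"dy":-0.015,"dz":-0.81,"ax":0,"ay":0,"az":0,"gripper":-0.8}
    - {"dx":-0.01,"dy":-0.015,"dz":-0.81,"ax":0,"ay":0,"az":0,"gripper":-0.8}
  force: 30

```text
time: 8.3
eef_pos: [0.4233, 0.2931, 0.0889]
tcp_rot: [0.184, 0.983, 0.001, 0.001]
contact_force: [0.4, -0.6, 3.1]
opening: 0.221
finger_force: 29.6
```

Call:
jog_arm:
  increments:
    - {"dx":0,"dy":0,"dz":0.1,"ax":0,"ay":0,"az":0,"gripper":-0.8}
    - {"dx":0,"dy":0,"dz":0.3,"ax":0,"ay":0,"az":0,"gripper":-0.8}
    - {"dx":0,"dy":0,"dz":0.6,"ax":0,"ay":0,"az":0,"gripper":-0.8}
    - {"dx":0,"dy":0,"dz":0.85,"ax":0,"ay":0,"az":0,"gripper":-0.8}
    - {"dx":0,"dy":0,"dz":0.85,"ax":0,"ay":0,"az":0,"gripper":-0.8}
    - {"dx":0.3,"dy":0,"dz":0.85,"ax":0,"ay":0,"az":0,"gripper":-0.8}
    - {"dx":0.65,"dy":-0.02,"dz":0.85,"ax":0,"ay":0,"az":0,"gripper":-0.8}
    - {"dx":0.9,"dy":-0.04,"dz":0.85,"ax":0,"ay":0,"az":0,"gripper":-0.8}
    - {"dx":0.95,"dy":-0.04,"dz":0.85,"ax":0,"ay":0,"az":0,"gripper":-0.8}
    - {"dx":0.95,"dy":-0.04,"dz":0.85,"ax":0,"ay":0,"az":0,"gripper":-0.8}

```text
time: 9.3
eef_pos: [0.5363, 0.2873, 0.1884]
tcp_rot: [0.185, 0.983, -0.0, -0.001]
contact_force: [0.5, 0.6, 0.4]
opening: 0.222
finger_force: 29.8
```

```bash
python3 look.py w5.png
```

```text
9.35 [0.5353 0.2875 0.1883] [ 0.184  0.983 -0.    -0.001]
orange
 ([0.4153, 0.2374, 0.095], 101, 48, 17.0, 606)
white
 ([0.5588, 0.2317, 0.095], 194, 262, 11.2, 193)
 ([0.6138, 0.2537, 0.095], 254, 316, 13.8, 442)
holes
 ([0.4253, 0.2932], 209, 41, 14.5)
```

View pics/w5.png

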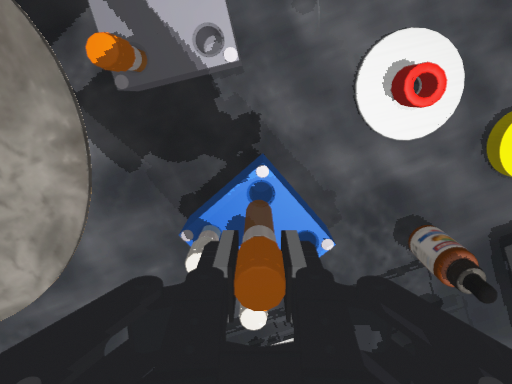

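The sample hangs straight in the jaws at about (260,270). The target hole is at (261,192). I'll check its position in an enlarged crop.

Run:
```python
from h import *
d=cam('wrist'); f=d['frame']
cv2.imwrite('pics/c5.png',cv2.resize(f[150:270,180:340],None,fx=5,fy=5,interpolation=cv2.INTER_CUBIC))
for p in [(261,192),(263,171),(328,243),(187,236)]: print(p,ray(d,*p,.045).round(4))
```

```text
(261, 192) [0.5416 0.2874 0.045 ]
(263, 171) [0.5263 0.295  0.045 ]
(328, 243) [0.6027 0.3233 0.045 ]
(187, 236) [0.5547 0.2169 0.045 ]
```

View pics/c5.png

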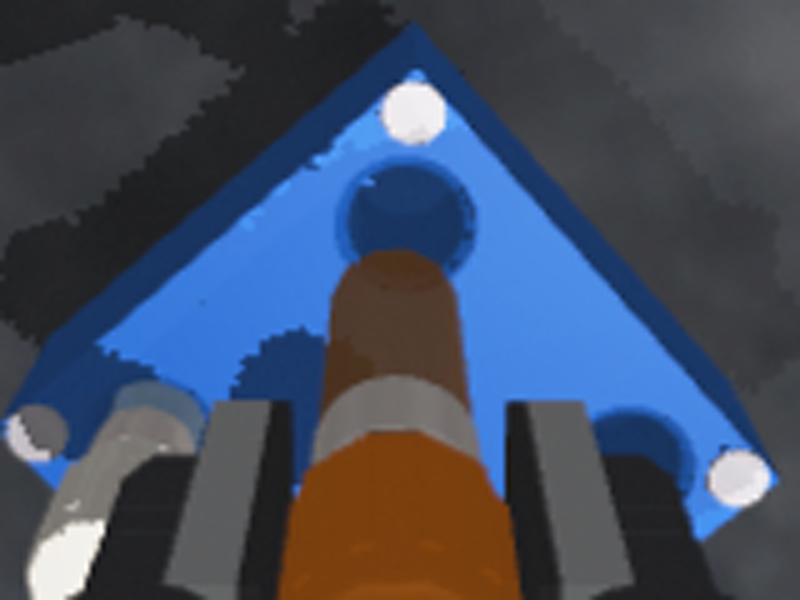

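Run:
```python
from h import *
d=cam('wrist'); s=get_state(); print(s['eef_pos'].round(4))
for v in (201,203.3,205): print(ray(d,259.6,v,.104).round(4))
print(ray(d,260.9,193.8,.045).round(4))
```

```text
[0.5347 0.2878 0.1886]
[0.5308 0.2905 0.104 ]
[0.5322 0.2899 0.104 ]
[0.5332 0.2895 0.104 ]
[0.5426 0.2869 0.045 ]
```

```bash
sed -i "s/    d\['T'\]=T/    d['T']=T; d['tcp']=np.array(s['eef_pos'])/" h.py; sed -i "s/s=get_state(); print(s\['time'\],s\['eef_pos'\].round(4),/s=get_state(); print(s['time'],d['tcp'].round(4),/" look.py; grep -n "tcp'" h.py look.py
```

```text
h.py:9:    d['T']=T; d['tcp']=np.array(s['eef_pos'])
look.py:18:    d=cam('wrist',sys.argv[1]); s=get_state(); print(s['time'],d['tcp'].round(4),s['tcp_rot'].round(3))
```

Call:
jog_arm:
  increments:
    - {"dx":0.056,"dy":-0.006,"dz":0,"ax":0,"ay":0,"az":0,"gripper":-0.8}
    - {"dx":0.056,"dy":-0.006,"dz":-0.2,"ax":0,"ay":0,"az":0,"gripper":-0.8}
    - {"dx":0.056,"dy":-0.006,"dz":-0.4,"ax":0,"ay":0,"az":0,"gripper":-0.8}
    - {"dx":0.056,"dy":-0.006,"dz":-0.5,"ax":0,"ay":0,"az":0,"gripper":-0.8}
    - {"dx":0.056,"dy":-0.006,"dz":-0.57,"ax":0,"ay":0,"az":0,"gripper":-0.8}
    - {"dx":0.056,"dy":-0.006,"dz":-0.6,"ax":0,"ay":0,"az":0,"gripper":-0.8}

```text
time: 10.05
eef_pos: [0.5426, 0.2871, 0.1166]
tcp_rot: [0.184, 0.983, -0.0, -0.0]
contact_force: [-0.2, 0.1, 0.2]
opening: 0.221
finger_force: 29.8
```

Call:
jog_arm:
  increments:
    - {"dx":0,"dy":0,"dz":-0.12,"ax":0,"ay":0,"az":0,"gripper":-0.8}
    - {"dx":0,"dy":0,"dz":-0.2,"ax":0,"ay":0,"az":0,"gripper":-0.8}
    - {"dx":0,"dy":0,"dz":-0.23,"ax":0,"ay":0,"az":0,"gripper":-0.8}
    - {"dx":0,"dy":0,"dz":-0.23,"ax":0,"ay":0,"az":0,"gripper":-0.8}

```text
time: 10.45
eef_pos: [0.5432, 0.2871, 0.0894]
tcp_rot: [0.184, 0.983, 0.0, 0.0]
contact_force: [-0.2, 1.3, -0.6]
opening: 0.221
finger_force: 29.9
```

Call:
jog_arm:
  increments:
    - {"dx":0,"dy":0,"dz":0,"ax":0,"ay":0,"az":0,"gripper":-0.4}
    - {"dx":0,"dy":0,"dz":0,"ax":0,"ay":0,"az":0,"gripper":-0.2}
    - {"dx":0,"dy":0,"dz":0,"ax":0,"ay":0,"az":0,"gripper":-0.2}
    - {"dx":0,"dy":0,"dz":0.3,"ax":0,"ay":0,"az":0,"gripper":-0.2}
    - {"dx":0,"dy":0,"dz":0.6,"ax":0,"ay":0,"az":0,"gripper":-0.2}
    - {"dx":-0.2,"dy":0,"dz":0.85,"ax":0,"ay":0,"az":0,"gripper":-0.2}
    - {"dx":-0.6,"dy":0.05,"dz":0.85,"ax":0,"ay":0,"az":0,"gripper":-0.2}
    - {"dx":-1,"dy":0.12,"dz":0.85,"ax":0,"ay":0,"az":0,"gripper":-0.2}
    - {"dx":-1,"dy":0.12,"dz":0.85,"ax":0,"ay":0,"az":0,"gripper":-0.2}

```text
time: 11.35
eef_pos: [0.4171, 0.3015, 0.19]
tcp_rot: [0.183, 0.983, -0.001, -0.002]
contact_force: [-0.6, -0.8, -0.3]
opening: 0.403
finger_force: 0.0
```

Call:
jog_arm:
  increments:
    - {"dx":-0.3,"dy":0,"dz":0,"ax":0,"ay":0,"az":0,"gripper":-0.2}
    - {"dx":-0.45,"dy":0,"dz":0,"ax":0,"ay":0,"az":0,"gripper":-0.2}
    - {"dx":-0.45,"dy":0,"dz":0,"ax":0,"ay":0,"az":0,"gripper":-0.2}
    - {"dx":-0.45,"dy":0,"dz":0,"ax":0,"ay":0,"az":0,"gripper":-0.2}
    - {"dx":-0.45,"dy":0,"dz":0,"ax":0,"ay":0,"az":0,"gripper":-0.2}

```text
time: 11.85
eef_pos: [0.3702, 0.3015, 0.1921]
tcp_rot: [0.185, 0.983, 0.0, 0.001]
contact_force: [-0.0, -0.3, -0.7]
opening: 0.4
finger_force: 0.0
```

```bash
python3 look.py w6.png
python3 - <<'E'
from h import *
b=cam('top')
cv2.imwrite('pics/c6.png',cv2.resize(b['frame'][100:270,130:300],None,fx=3,fy=3,interpolation=cv2.INTER_CUBIC))
E
```

```text
11.9 [0.3702 0.3015 0.1921] [0.185 0.983 0.    0.   ]
orange
 ([0.2815, 0.2816, 0.095], 173, 82, 16.3, 481)
 ([0.3686, 0.3013, 0.095], 256, 200, 14.9, 618)
 ([0.4037, 0.3744, 0.095], 378, 209, 13.8, 283)
white
holes
 ([0.4216, 0.2937], 272, 242, 11.6)
 ([0.3597, 0.2474], 191, 195, 11.9)
 ([0.3772, 0.2964], 255, 193, 22.0)
```

Call:
jog_arm:
  increments:
    - {"dx":-0.013,"dy":0,"dz":-0.3,"ax":0,"ay":0,"az":0,"gripper":-0.2}
    - {"dx":-0.013,"dy":0,"dz":-0.6,"ax":0,"ay":0,"az":0,"gripper":-0.2}
    - {"dx":-0.013,"dy":0,"dz":-0.855,"ax":0,"ay":0,"az":0,"gripper":-0.2}
    - {"dx":-0.013,"dy":0,"dz":-0.855,"ax":0,"ay":0,"az":0,"gripper":-0.2}
    - {"dx":-0.013,"dy":0,"dz":-0.855,"ax":0,"ay":0,"az":0,"gripper":-0.5}
    - {"dx":-0.013,"dy":0,"dz":-0.855,"ax":0,"ay":0,"az":0,"gripper":-0.8}
    - {"dx":-0.013,"dy":0,"dz":-0.855,"ax":0,"ay":0,"az":0,"gripper":-0.8}
    - {"dx":-0.013,"dy":0,"dz":-0.855,"ax":0,"ay":0,"az":0,"gripper":-0.8}
  force: 30

```text
time: 12.75
eef_pos: [0.3683, 0.3019, 0.0905]
tcp_rot: [0.184, 0.983, 0.001, 0.001]
contact_force: [-0.3, 0.6, -1.4]
opening: 0.228
finger_force: 29.3
```

Call:
jog_arm:
  increments:
    - {"dx":0,"dy":0,"dz":0.1,"ax":0,"ay":0,"az":0,"gripper":-0.8}
    - {"dx":0,"dy":0,"dz":0.3,"ax":0,"ay":0,"az":0,"gripper":-0.8}
    - {"dx":0,"dy":0,"dz":0.6,"ax":0,"ay":0,"az":0,"gripper":-0.8}
    - {"dx":0,"dy":0,"dz":0.9,"ax":0,"ay":0,"az":0,"gripper":-0.8}
    - {"dx":0,"dy":0,"dz":1,"ax":0,"ay":0,"az":-0.1,"gripper":-0.8}
    - {"dx":0.3,"dy":0,"dz":1,"ax":0,"ay":0,"az":-0.19,"gripper":-0.8}
    - {"dx":0.6,"dy":0.02,"dz":1,"ax":0,"ay":0,"az":-0.28,"gripper":-0.8}
    - {"dx":0.8,"dy":0.04,"dz":1,"ax":0,"ay":0,"az":-0.37,"gripper":-0.8}
    - {"dx":1,"dy":0.04,"dz":1,"ax":0,"ay":0,"az":-0.46,"gripper":-0.8}
    - {"dx":1,"dy":0.04,"dz":1,"ax":0,"ay":0,"az":-0.5,"gripper":-0.8}

```text
time: 13.75
eef_pos: [0.4902, 0.3061, 0.2107]
tcp_rot: [0.549, 0.836, 0.001, 0.001]
contact_force: [-0.4, -0.1, -0.5]
opening: 0.222
finger_force: 29.5
```

Call:
jog_arm:
  increments:
    - {"dx":0.2,"dy":0,"dz":0,"ax":0,"ay":0,"az":-0.09,"gripper":-0.8}
    - {"dx":0.4,"dy":0,"dz":0,"ax":0,"ay":0,"az":-0.18,"gripper":-0.8}
    - {"dx":0.6,"dy":0,"dz":0,"ax":0,"ay":0,"az":-0.27,"gripper":-0.8}
    - {"dx":0.85,"dy":0,"dz":0,"ax":0,"ay":0,"az":-0.36,"gripper":-0.8}
    - {"dx":0.85,"dy":0,"dz":0,"ax":0,"ay":0,"az":-0.45,"gripper":-0.8}
    - {"dx":0.85,"dy":0,"dz":0,"ax":0,"ay":0,"az":-0.54,"gripper":-0.8}
    - {"dx":0.85,"dy":0,"dz":0,"ax":0,"ay":0,"az":-0.54,"gripper":-0.8}
    - {"dx":0.85,"dy":0,"dz":0,"ax":0,"ay":0,"az":-0.54,"gripper":-0.8}

```text
time: 14.55
eef_pos: [0.5894, 0.3064, 0.21]
tcp_rot: [0.842, 0.54, 0.001, 0.0]
contact_force: [-0.5, 0.1, -0.7]
opening: 0.22
finger_force: 29.6
```

```bash
python3 look.py w7.png; python3 -c "
import cv2;cv2.imwrite('pics/w7b.png',cv2.resize(cv2.imread('pics/w7.png')[100:340,120:440],None,fx=2.5,fy=2.5,interpolation=cv2.INTER_CUBIC))"
```

```text
14.6 [0.5894 0.3064 0.21  ] [0.842 0.54  0.    0.   ]
orange
 ([0.4163, 0.3744, 0.095], 2, 209, 7.2, 62)
 ([0.4272, 0.2418, 0.095], 111, 345, 5.1, 61)
white
 ([0.6163, 0.2542, 0.095], 322, 242, 13.3, 448)
holes
 ([0.3738, 0.3018], 50, 278, 10.3)
 ([0.4277, 0.2938], 105, 263, 10.3)
 ([0.7317, 0.2136], 452, 206, 9.5)
 ([0.597, 0.3069], 268, 174, 11.6)
```

View pics/w7b.png

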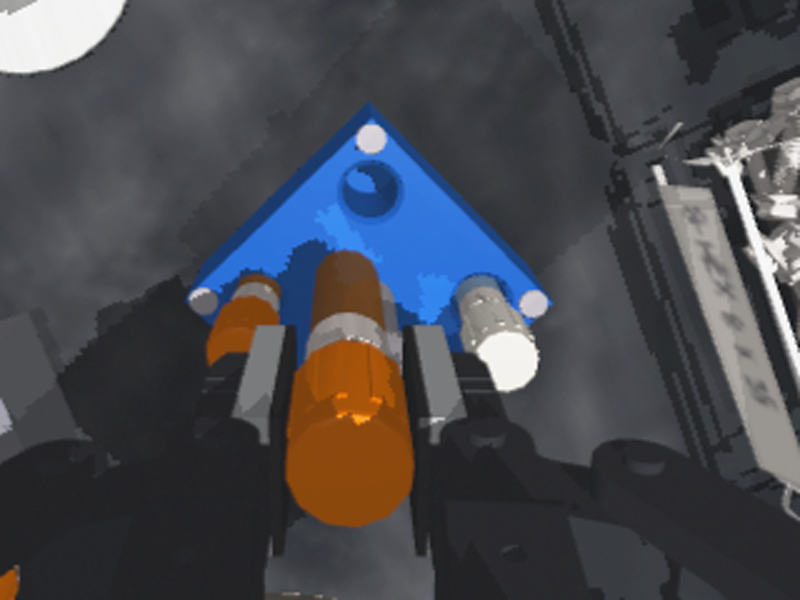

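The held sample hangs in front and the target hole is at crop (372,188), about 8 mm off in x. I'll correct and insert.

Call:
jog_arm:
  increments:
    - {"dx":0.058,"dy":0,"dz":0,"ax":0,"ay":0,"az":0,"gripper":-0.8}
    - {"dx":0.058,"dy":0,"dz":-0.2,"ax":0,"ay":0,"az":0,"gripper":-0.8}
    - {"dx":0.058,"dy":0,"dz":-0.4,"ax":0,"ay":0,"az":0,"gripper":-0.8}
    - {"dx":0.058,"dy":0,"dz":-0.55,"ax":0,"ay":0,"az":0,"gripper":-0.8}
    - {"dx":0.058,"dy":0,"dz":-0.65,"ax":0,"ay":0,"az":0,"gripper":-0.8}
    - {"dx":0.058,"dy":0,"dz":-0.72,"ax":0,"ay":0,"az":0,"gripper":-0.8}
    - {"dx":0.058,"dy":0,"dz":-0.75,"ax":0,"ay":0,"az":0,"gripper":-0.8}

```text
time: 15.3
eef_pos: [0.5964, 0.3062, 0.1184]
tcp_rot: [0.843, 0.539, -0.0, 0.0]
contact_force: [0.1, -0.7, 0.1]
opening: 0.221
finger_force: 29.5
```

Call:
jog_arm:
  increments:
    - {"dx":0,"dy":0,"dz":-0.15,"ax":0,"ay":0,"az":0,"gripper":-0.8}
    - {"dx":0,"dy":0,"dz":-0.24,"ax":0,"ay":0,"az":0,"gripper":-0.8}
    - {"dx":0,"dy":0,"dz":-0.245,"ax":0,"ay":0,"az":0,"gripper":-0.8}
    - {"dx":0,"dy":0,"dz":-0.245,"ax":0,"ay":0,"az":0,"gripper":-0.4}
    - {"dx":0,"dy":0,"dz":-0.245,"ax":0,"ay":0,"az":0,"gripper":-0.2}
    - {"dx":0,"dy":0,"dz":-0.245,"ax":0,"ay":0,"az":0,"gripper":-0.2}
    - {"dx":0,"dy":0,"dz":0,"ax":0,"ay":0,"az":0,"gripper":-0.2}
    - {"dx":0,"dy":0,"dz":0.3,"ax":0,"ay":0,"az":0,"gripper":-0.2}
    - {"dx":-0.14,"dy":-0.3,"dz":0.6,"ax":0,"ay":0,"az":0,"gripper":-0.2}
    - {"dx":-0.29,"dy":-0.6,"dz":0.6,"ax":0,"ay":0,"az":0,"gripper":-0.2}

```text
time: 16.3
eef_pos: [0.5645, 0.235, 0.1974]
tcp_rot: [0.842, 0.539, 0.006, 0.002]
contact_force: [1.4, -0.5, 0.3]
opening: 0.401
finger_force: 0.0
```

```bash
python3 look.py w8.png
```

```text
16.35 [0.5645 0.235  0.1974] [ 0.843  0.538 -0.     0.002]
orange
 ([0.5951, 0.3055, 0.095], 256, 82, 16.5, 668)
 ([0.5452, 0.2872, 0.095], 198, 143, 15.7, 731)
 ([0.419, 0.2379, 0.095], 72, 280, 15.5, 631)
white
 ([0.5795, 0.2692, 0.095], 257, 146, 20.2, 676)
 ([0.615, 0.2533, 0.095], 318, 146, 16.0, 730)
 ([0.5631, 0.235, 0.095], 257, 202, 15.1, 656)
holes
 ([0.3654, 0.246], 45, 266, 11.0)
 ([0.373, 0.3008], 15, 208, 11.7)
 ([0.4286, 0.2928], 78, 189, 11.9)
 ([0.5767, 0.263], 257, 146, 21.3)
 ([0.5962, 0.3077], 256, 82, 18.3)
 ([0.7304, 0.2129], 462, 122, 12.2)
```

View pics/w8.png

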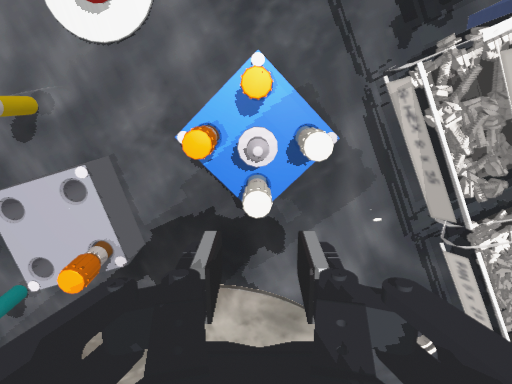

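Both samples are home in the carrier at (256,82) and (198,143). The white caps are at (318,146) and (257,202), and the rack still holds one sample at (72,280). Next I'll take the empty at (257,202).

Call:
jog_arm:
  increments:
    - {"dx":0.006,"dy":0.005,"dz":0,"ax":0,"ay":0,"az":0,"gripper":-0.2}
    - {"dx":0.006,"dy":0.005,"dz":-0.3,"ax":0,"ay":0,"az":0,"gripper":-0.2}
    - {"dx":0.006,"dy":0.005,"dz":-0.6,"ax":0,"ay":0,"az":0,"gripper":-0.2}
    - {"dx":0.006,"dy":0.005,"dz":-0.845,"ax":0,"ay":0,"az":0,"gripper":-0.2}
    - {"dx":0.006,"dy":0.005,"dz":-0.845,"ax":0,"ay":0,"az":0,"gripper":-0.2}
    - {"dx":0.006,"dy":0.005,"dz":-0.845,"ax":0,"ay":0,"az":0,"gripper":-0.5}
    - {"dx":0.006,"dy":0.005,"dz":-0.845,"ax":0,"ay":0,"az":0,"gripper":-0.8}
    - {"dx":0.006,"dy":0.005,"dz":-0.845,"ax":0,"ay":0,"az":0,"gripper":-0.8}
    - {"dx":0.006,"dy":0.005,"dz":-0.845,"ax":0,"ay":0,"az":0,"gripper":-0.8}
  force: 30

```text
time: 17.25
eef_pos: [0.5632, 0.2351, 0.0913]
tcp_rot: [0.843, 0.538, 0.001, 0.001]
contact_force: [0.3, 0.1, 0.6]
opening: 0.223
finger_force: 29.3
```

Call:
jog_arm:
  increments:
    - {"dx":0,"dy":0,"dz":0.1,"ax":0,"ay":0,"az":0,"gripper":-0.8}
    - {"dx":0,"dy":0,"dz":0.3,"ax":0,"ay":0,"az":0,"gripper":-0.8}
    - {"dx":0,"dy":0,"dz":0.6,"ax":0,"ay":0,"az":0,"gripper":-0.8}
    - {"dx":0,"dy":0,"dz":0.9,"ax":0,"ay":0,"az":0,"gripper":-0.8}
    - {"dx":0,"dy":0,"dz":1,"ax":0,"ay":0,"az":0,"gripper":-0.8}
    - {"dx":-0.3,"dy":0.1,"dz":1,"ax":0,"ay":0,"az":0,"gripper":-0.8}
    - {"dx":-0.6,"dy":0.25,"dz":1,"ax":0,"ay":0,"az":0,"gripper":-0.8}
    - {"dx":-0.9,"dy":0.4,"dz":1,"ax":0,"ay":0,"az":0,"gripper":-0.8}
    - {"dx":-1,"dy":0.49,"dz":1,"ax":0,"ay":0,"az":0,"gripper":-0.8}
    - {"dx":-1,"dy":0.49,"dz":1,"ax":0,"ay":0,"az":0,"gripper":-0.8}

```text
time: 18.25
eef_pos: [0.4406, 0.2946, 0.2094]
tcp_rot: [0.842, 0.54, -0.0, -0.0]
contact_force: [-0.3, 0.1, -0.4]
opening: 0.222
finger_force: 29.7
```

Call:
jog_arm:
  increments:
    - {"dx":-0.12,"dy":0,"dz":0,"ax":0,"ay":0,"az":0,"gripper":-0.8}
    - {"dx":-0.12,"dy":0,"dz":0,"ax":0,"ay":0,"az":0,"gripper":-0.8}
    - {"dx":-0.12,"dy":0,"dz":0,"ax":0,"ay":0,"az":0,"gripper":-0.8}
    - {"dx":-0.12,"dy":0,"dz":0,"ax":0,"ay":0,"az":0,"gripper":-0.8}

```text
time: 18.65
eef_pos: [0.4285, 0.2932, 0.2096]
tcp_rot: [0.843, 0.538, 0.0, 0.0]
contact_force: [0.3, -0.6, -0.1]
opening: 0.223
finger_force: 29.7
```

```bash
python3 look.py w9.png; python3 -c "
import cv2;cv2.imwrite('pics/w9b.png',cv2.resize(cv2.imread('pics/w9.png')[100:340,100:420],None,fx=2.5,fy=2.5,interpolation=cv2.INTER_CUBIC))"
```

```text
18.7 [0.4285 0.2932 0.2096] [0.843 0.538 0.    0.   ]
orange
 ([0.5948, 0.3063, 0.095], 485, 74, 16.9, 764)
 ([0.4077, 0.3753, 0.095], 179, 100, 14.8, 360)
 ([0.5436, 0.2881, 0.095], 418, 133, 15.7, 667)
 ([0.2849, 0.2823, 0.095], 96, 283, 12.2, 282)
white
 ([0.5818, 0.2678, 0.095], 481, 137, 20.9, 480)
holes
 ([0.3711, 0.3019], 195, 197, 11.4)
 ([0.4253, 0.2939], 256, 180, 11.4)
 ([0.5605, 0.236], 430, 174, 11.9)
```

View pics/w9b.png

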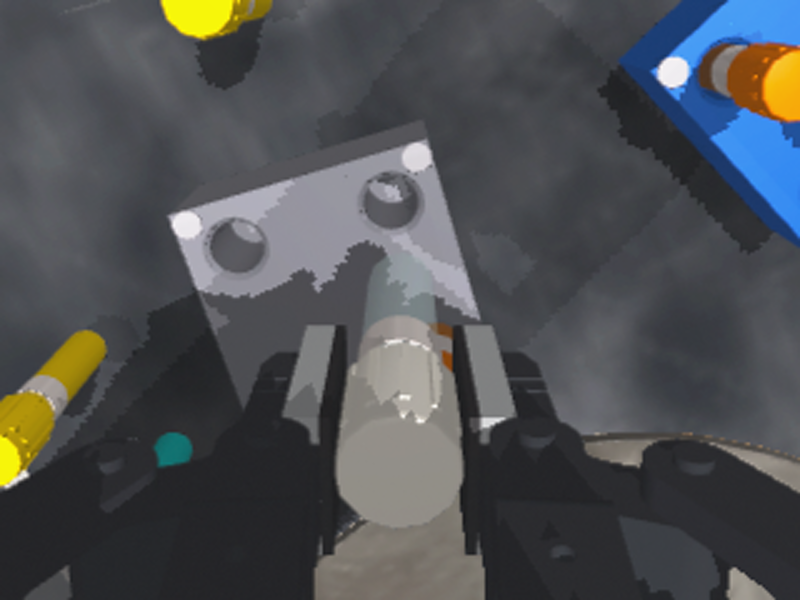

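The target rack hole is at crop (391,200), about 3–4 mm off in x. I'll insert the empty there.

Call:
jog_arm:
  increments:
    - {"dx":-0.031,"dy":0,"dz":0,"ax":0,"ay":0,"az":0,"gripper":-0.8}
    - {"dx":-0.031,"dy":0,"dz":-0.2,"ax":0,"ay":0,"az":0,"gripper":-0.8}
    - {"dx":-0.031,"dy":0,"dz":-0.4,"ax":0,"ay":0,"az":0,"gripper":-0.8}
    - {"dx":-0.031,"dy":0,"dz":-0.55,"ax":0,"ay":0,"az":0,"gripper":-0.8}
    - {"dx":-0.031,"dy":0,"dz":-0.65,"ax":0,"ay":0,"az":0,"gripper":-0.8}
    - {"dx":-0.031,"dy":0,"dz":-0.72,"ax":0,"ay":0,"az":0,"gripper":-0.8}
    - {"dx":-0.031,"dy":0,"dz":-0.75,"ax":0,"ay":0,"az":0,"gripper":-0.8}

```text
time: 19.4
eef_pos: [0.4242, 0.2936, 0.1192]
tcp_rot: [0.843, 0.538, -0.0, -0.0]
contact_force: [-0.0, -0.2, -0.5]
opening: 0.219
finger_force: 29.7
```

Call:
jog_arm:
  increments:
    - {"dx":0,"dy":0,"dz":-0.15,"ax":0,"ay":0,"az":0,"gripper":-0.8}
    - {"dx":0,"dy":0,"dz":-0.24,"ax":0,"ay":0,"az":0,"gripper":-0.8}
    - {"dx":0,"dy":0,"dz":-0.245,"ax":0,"ay":0,"az":0,"gripper":-0.8}
    - {"dx":0,"dy":0,"dz":-0.245,"ax":0,"ay":0,"az":0,"gripper":-0.4}
    - {"dx":0,"dy":0,"dz":-0.245,"ax":0,"ay":0,"az":0,"gripper":-0.2}
    - {"dx":0,"dy":0,"dz":-0.245,"ax":0,"ay":0,"az":0,"gripper":-0.2}
    - {"dx":0,"dy":0,"dz":0,"ax":0,"ay":0,"az":0,"gripper":-0.2}
    - {"dx":0,"dy":0,"dz":0.3,"ax":0,"ay":0,"az":0,"gripper":-0.2}
    - {"dx":0,"dy":0,"dz":0.6,"ax":0,"ay":0,"az":0.09,"gripper":-0.2}
    - {"dx":0.2,"dy":-0.05,"dz":0.6,"ax":0,"ay":0,"az":0.18,"gripper":-0.2}

```text
time: 20.4
eef_pos: [0.4497, 0.2895, 0.1982]
tcp_rot: [0.756, 0.655, 0.005, 0.001]
contact_force: [0.7, -0.1, 0.0]
opening: 0.398
finger_force: 0.0
```

Call:
jog_arm:
  increments:
    - {"dx":0.2,"dy":-0.05,"dz":0,"ax":0,"ay":0,"az":0.09,"gripper":-0.2}
    - {"dx":0.4,"dy":-0.1,"dz":0,"ax":0,"ay":0,"az":0.18,"gripper":-0.2}
    - {"dx":0.6,"dy":-0.15,"dz":0,"ax":0,"ay":0,"az":0.27,"gripper":-0.2}
    - {"dx":0.8,"dy":-0.2,"dz":0,"ax":0,"ay":0,"az":0.36,"gripper":-0.2}
    - {"dx":1,"dy":-0.25,"dz":0,"ax":0,"ay":0,"az":0.45,"gripper":-0.2}
    - {"dx":1,"dy":-0.29,"dz":0,"ax":0,"ay":0,"az":0.54,"gripper":-0.2}
    - {"dx":1,"dy":-0.29,"dz":0,"ax":0,"ay":0,"az":0.63,"gripper":-0.2}
    - {"dx":1,"dy":-0.29,"dz":0,"ax":0,"ay":0,"az":0.72,"gripper":-0.2}
    - {"dx":1,"dy":-0.29,"dz":0,"ax":0,"ay":0,"az":0.81,"gripper":-0.2}
    - {"dx":1,"dy":-0.29,"dz":0,"ax":0,"ay":0,"az":0.86,"gripper":-0.2}

```text
time: 21.4
eef_pos: [0.5681, 0.2528, 0.1918]
tcp_rot: [0.182, 0.983, 0.0, 0.0]
contact_force: [-0.5, 0.0, -0.3]
opening: 0.4
finger_force: 0.0
```

Call:
jog_arm:
  increments:
    - {"dx":0.38,"dy":0,"dz":0,"ax":0,"ay":0,"az":0,"gripper":-0.2}
    - {"dx":0.38,"dy":0,"dz":0,"ax":0,"ay":0,"az":0,"gripper":-0.2}
    - {"dx":0.38,"dy":0,"dz":0,"ax":0,"ay":0,"az":0,"gripper":-0.2}
    - {"dx":0.38,"dy":0,"dz":0,"ax":0,"ay":0,"az":0,"gripper":-0.2}

```text
time: 21.8
eef_pos: [0.6133, 0.2529, 0.1919]
tcp_rot: [0.184, 0.983, 0.0, 0.0]
contact_force: [0.0, 0.1, -0.1]
opening: 0.395
finger_force: 0.0
```

```bash
python3 look.py w10.png
```

```text
21.85 [0.6133 0.2529 0.1919] [0.184 0.983 0.    0.   ]
orange
 ([0.5442, 0.2867, 0.095], 268, 80, 16.6, 562)
 ([0.5943, 0.3055, 0.095], 324, 146, 16.0, 192)
white
 ([0.578, 0.2702, 0.095], 263, 142, 20.1, 415)
 ([0.6139, 0.2532, 0.095], 258, 203, 15.5, 699)
holes
 ([0.7309, 0.2123], 264, 318, 10.5)
 ([0.5862, 0.2674], 263, 145, 21.7)
 ([0.5621, 0.2347], 212, 131, 12.9)
 ([0.5425, 0.2888], 268, 80, 18.9)
```

Call:
jog_arm:
  increments:
    - {"dx":0.005,"dy":0.003,"dz":-0.3,"ax":0,"ay":0,"az":0,"gripper":-0.2}
    - {"dx":0.005,"dy":0.003,"dz":-0.6,"ax":0,"ay":0,"az":0,"gripper":-0.2}
    - {"dx":0.005,"dy":0.003,"dz":-0.845,"ax":0,"ay":0,"az":0,"gripper":-0.2}
    - {"dx":0.005,"dy":0.003,"dz":-0.845,"ax":0,"ay":0,"az":0,"gripper":-0.2}
    - {"dx":0.005,"dy":0.003,"dz":-0.845,"ax":0,"ay":0,"az":0,"gripper":-0.5}
    - {"dx":0.005,"dy":0.003,"dz":-0.845,"ax":0,"ay":0,"az":0,"gripper":-0.8}
    - {"dx":0.005,"dy":0.003,"dz":-0.845,"ax":0,"ay":0,"az":0,"gripper":-0.8}
    - {"dx":0.005,"dy":0.003,"dz":-0.845,"ax":0,"ay":0,"az":0,"gripper":-0.8}
  force: 30

```text
time: 22.65
eef_pos: [0.6151, 0.2534, 0.0922]
tcp_rot: [0.184, 0.983, 0.001, 0.001]
contact_force: [-0.2, -0.6, 0.0]
opening: 0.225
finger_force: 29.3
```

Call:
jog_arm:
  increments:
    - {"dx":0,"dy":0,"dz":0.1,"ax":0,"ay":0,"az":0,"gripper":-0.8}
    - {"dx":0,"dy":0,"dz":0.3,"ax":0,"ay":0,"az":0,"gripper":-0.8}
    - {"dx":0,"dy":0,"dz":0.6,"ax":0,"ay":0,"az":0,"gripper":-0.8}
    - {"dx":0,"dy":0,"dz":0.9,"ax":0,"ay":0,"az":0,"gripper":-0.8}
    - {"dx":0,"dy":0,"dz":1,"ax":0,"ay":0,"az":0,"gripper":-0.8}
    - {"dx":0,"dy":0,"dz":1,"ax":0,"ay":0,"az":0,"gripper":-0.8}
    - {"dx":-0.3,"dy":0.06,"dz":1,"ax":0,"ay":0,"az":0,"gripper":-0.8}
    - {"dx":-0.6,"dy":0.12,"dz":1,"ax":0,"ay":0,"az":0,"gripper":-0.8}
    - {"dx":-1,"dy":0.2,"dz":1,"ax":0,"ay":0,"az":0,"gripper":-0.8}
    - {"dx":-1,"dy":0.2,"dz":1,"ax":0,"ay":0,"az":0,"gripper":-0.8}

```text
time: 23.65
eef_pos: [0.4869, 0.2772, 0.2049]
tcp_rot: [0.183, 0.983, -0.002, -0.005]
contact_force: [0.7, 0.1, 0.2]
opening: 0.222
finger_force: 29.4
```

Call:
jog_arm:
  increments:
    - {"dx":-0.3,"dy":0.06,"dz":0,"ax":0,"ay":0,"az":0,"gripper":-0.8}
    - {"dx":-0.6,"dy":0.12,"dz":0,"ax":0,"ay":0,"az":0,"gripper":-0.8}
    - {"dx":-0.9,"dy":0.2,"dz":0,"ax":0,"ay":0,"az":0,"gripper":-0.8}
    - {"dx":-1,"dy":0.2,"dz":0,"ax":0,"ay":0,"az":0,"gripper":-0.8}
    - {"dx":-1,"dy":0.2,"dz":0,"ax":0,"ay":0,"az":0,"gripper":-0.8}
    - {"dx":-1,"dy":0.2,"dz":0,"ax":0,"ay":0,"az":0,"gripper":-0.8}

```text
time: 24.25
eef_pos: [0.3751, 0.301, 0.2097]
tcp_rot: [0.184, 0.983, -0.0, 0.0]
contact_force: [-0.0, -0.3, 0.7]
opening: 0.221
finger_force: 29.4
```

```bash
python3 look.py w11.png; python3 -c "
import cv2;cv2.imwrite('pics/w11b.png',cv2.resize(cv2.imread('pics/w11.png')[100:340,100:420],None,fx=2.5,fy=2.5,interpolation=cv2.INTER_CUBIC))"
```

```text
24.3 [0.3751 0.301  0.2097] [ 0.185  0.983 -0.     0.   ]
orange
 ([0.2815, 0.2823, 0.095], 178, 75, 15.0, 388)
 ([0.4036, 0.375, 0.095], 370, 194, 13.1, 250)
 ([0.4099, 0.2345, 0.095], 192, 266, 7.1, 65)
white
holes
 ([0.3599, 0.2472], 193, 184, 11.6)
 ([0.3678, 0.3014], 256, 170, 11.7)
```

View pics/w11b.png

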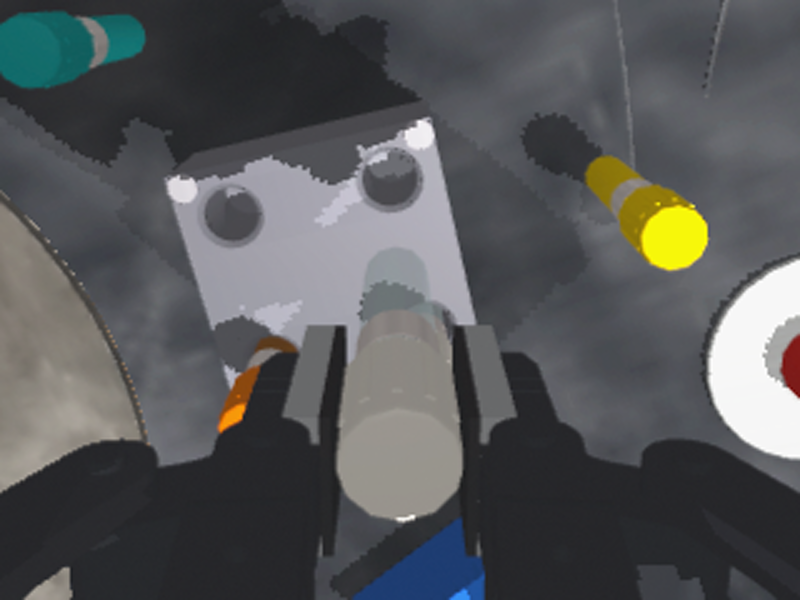

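The free far-left rack hole is at crop (391,180), 7 mm from the tool in x. I'll insert the second empty there.

Call:
jog_arm:
  increments:
    - {"dx":-0.06,"dy":0.003,"dz":0,"ax":0,"ay":0,"az":0,"gripper":-0.8}
    - {"dx":-0.06,"dy":0.003,"dz":-0.2,"ax":0,"ay":0,"az":0,"gripper":-0.8}
    - {"dx":-0.06,"dy":0.003,"dz":-0.4,"ax":0,"ay":0,"az":0,"gripper":-0.8}
    - {"dx":-0.06,"dy":0.003,"dz":-0.55,"ax":0,"ay":0,"az":0,"gripper":-0.8}
    - {"dx":-0.06,"dy":0.003,"dz":-0.65,"ax":0,"ay":0,"az":0,"gripper":-0.8}
    - {"dx":-0.06,"dy":0.003,"dz":-0.72,"ax":0,"ay":0,"az":0,"gripper":-0.8}
    - {"dx":-0.06,"dy":0.003,"dz":-0.75,"ax":0,"ay":0,"az":0,"gripper":-0.8}

```text
time: 25.0
eef_pos: [0.3672, 0.3014, 0.1196]
tcp_rot: [0.185, 0.983, -0.0, -0.0]
contact_force: [0.1, -0.5, 0.3]
opening: 0.22
finger_force: 29.5
```

Call:
jog_arm:
  increments:
    - {"dx":0,"dy":0,"dz":-0.15,"ax":0,"ay":0,"az":0,"gripper":-0.8}
    - {"dx":0,"dy":0,"dz":-0.24,"ax":0,"ay":0,"az":0,"gripper":-0.8}
    - {"dx":0,"dy":0,"dz":-0.245,"ax":0,"ay":0,"az":0,"gripper":-0.8}
    - {"dx":0,"dy":0,"dz":-0.245,"ax":0,"ay":0,"az":0,"gripper":-0.4}
    - {"dx":0,"dy":0,"dz":-0.245,"ax":0,"ay":0,"az":0,"gripper":-0.2}
    - {"dx":0,"dy":0,"dz":-0.245,"ax":0,"ay":0,"az":0,"gripper":-0.2}
    - {"dx":0,"dy":0,"dz":0,"ax":0,"ay":0,"az":0,"gripper":-0.2}
    - {"dx":0,"dy":0,"dz":0.3,"ax":0,"ay":0,"az":0,"gripper":-0.2}
    - {"dx":0.2,"dy":-0.25,"dz":0.6,"ax":0,"ay":0,"az":0,"gripper":-0.2}
    - {"dx":0.4,"dy":-0.52,"dz":0.6,"ax":0,"ay":0,"az":0,"gripper":-0.2}

```text
time: 26.0
eef_pos: [0.418, 0.2404, 0.1982]
tcp_rot: [0.183, 0.983, 0.003, 0.005]
contact_force: [0.8, 0.3, 0.8]
opening: 0.402
finger_force: 0.0
```

Call:
jog_arm:
  increments:
    - {"dx":0,"dy":0,"dz":0,"ax":0,"ay":0,"az":0,"gripper":-0.2}
    - {"dx":0,"dy":0,"dz":0,"ax":0,"ay":0,"az":0,"gripper":-0.2}

```text
time: 26.2
eef_pos: [0.4153, 0.2386, 0.1922]
tcp_rot: [0.185, 0.983, 0.0, -0.0]
contact_force: [-0.5, 0.4, 0.1]
opening: 0.401
finger_force: 0.0
```

```bash
python3 look.py w12.png
```

```text
26.25 [0.4153 0.2386 0.1922] [ 0.185  0.983 -0.    -0.001]
orange
 ([0.4045, 0.3733, 0.095], 455, 110, 16.1, 394)
 ([0.4151, 0.238, 0.095], 257, 202, 15.5, 696)
white
 ([0.3685, 0.3003, 0.095], 324, 99, 17.5, 864)
 ([0.422, 0.2916, 0.095], 337, 183, 15.9, 725)
 ([0.58, 0.2774, 0.095], 383, 375, 10.6, 152)
holes
 ([0.3606, 0.2459], 241, 115, 13.2)
```

Call:
jog_arm:
  increments:
    - {"dx":-0.001,"dy":-0.005,"dz":-0.3,"ax":0,"ay":0,"az":0,"gripper":-0.2}
    - {"dx":-0.001,"dy":-0.005,"dz":-0.6,"ax":0,"ay":0,"az":0,"gripper":-0.2}
    - {"dx":-0.001,"dy":-0.005,"dz":-0.845,"ax":0,"ay":0,"az":0,"gripper":-0.2}
    - {"dx":-0.001,"dy":-0.005,"dz":-0.845,"ax":0,"ay":0,"az":0,"gripper":-0.2}
    - {"dx":-0.001,"dy":-0.005,"dz":-0.845,"ax":0,"ay":0,"az":0,"gripper":-0.5}
    - {"dx":-0.001,"dy":-0.005,"dz":-0.845,"ax":0,"ay":0,"az":0,"gripper":-0.8}
    - {"dx":-0.001,"dy":-0.005,"dz":-0.845,"ax":0,"ay":0,"az":0,"gripper":-0.8}
    - {"dx":-0.001,"dy":-0.005,"dz":-0.845,"ax":0,"ay":0,"az":0,"gripper":-0.8}
  force: 30

```text
time: 27.05
eef_pos: [0.4152, 0.2388, 0.0918]
tcp_rot: [0.184, 0.983, 0.0, 0.0]
contact_force: [-2.4, 0.4, 0.6]
opening: 0.224
finger_force: 29.4
```

Call:
jog_arm:
  increments:
    - {"dx":0,"dy":0,"dz":0.1,"ax":0,"ay":0,"az":0,"gripper":-0.8}
    - {"dx":0,"dy":0,"dz":0.3,"ax":0,"ay":0,"az":0,"gripper":-0.8}
    - {"dx":0,"dy":0,"dz":0.6,"ax":0,"ay":0,"az":0,"gripper":-0.8}
    - {"dx":0,"dy":0,"dz":0.9,"ax":0,"ay":0,"az":0,"gripper":-0.8}
    - {"dx":0,"dy":0,"dz":1,"ax":0,"ay":0,"az":0,"gripper":-0.8}
    - {"dx":0,"dy":0,"dz":1,"ax":0,"ay":0,"az":0,"gripper":-0.8}
    - {"dx":0.3,"dy":0,"dz":1,"ax":0,"ay":0,"az":0,"gripper":-0.8}
    - {"dx":0.6,"dy":0,"dz":1,"ax":0,"ay":0,"az":0,"gripper":-0.8}
    - {"dx":1,"dy":0,"dz":1,"ax":0,"ay":0,"az":0,"gripper":-0.8}
    - {"dx":1,"dy":0,"dz":1,"ax":0,"ay":0,"az":0,"gripper":-0.8}

```text
time: 28.05
eef_pos: [0.5382, 0.2375, 0.207]
tcp_rot: [0.186, 0.983, -0.001, -0.001]
contact_force: [-1.0, 0.6, -0.2]
opening: 0.221
finger_force: 29.5
```

Call:
jog_arm:
  increments:
    - {"dx":0.3,"dy":0.06,"dz":0,"ax":0,"ay":0,"az":0,"gripper":-0.8}
    - {"dx":0.6,"dy":0.12,"dz":0,"ax":0,"ay":0,"az":0,"gripper":-0.8}
    - {"dx":0.6,"dy":0.12,"dz":0,"ax":0,"ay":0,"az":0,"gripper":-0.8}
    - {"dx":0.6,"dy":0.12,"dz":0,"ax":0,"ay":0,"az":0,"gripper":-0.8}
    - {"dx":0.6,"dy":0.12,"dz":0,"ax":0,"ay":0,"az":0,"gripper":-0.8}

```text
time: 28.55
eef_pos: [0.6054, 0.2528, 0.2095]
tcp_rot: [0.184, 0.983, -0.001, -0.001]
contact_force: [0.1, -0.0, -0.1]
opening: 0.226
finger_force: 29.5
```

```bash
python3 look.py w13.png; python3 -c "
import cv2;cv2.imwrite('pics/w13b.png',cv2.resize(cv2.imread('pics/w13.png')[100:340,100:420],None,fx=2.5,fy=2.5,interpolation=cv2.INTER_CUBIC))"
```

```text
28.6 [0.6054 0.2528 0.2095] [ 0.184  0.983 -0.    -0.001]
orange
 ([0.544, 0.2868, 0.095], 272, 93, 15.4, 378)
 ([0.5943, 0.3055, 0.095], 324, 154, 15.0, 173)
white
 ([0.5787, 0.2691, 0.095], 266, 152, 18.1, 301)
 ([0.5875, 0.2663, 0.095], 267, 165, 11.4, 115)
holes
 ([0.6136, 0.2533], 262, 187, 11.6)
 ([0.587, 0.2674], 267, 152, 20.4)
 ([0.5619, 0.2348], 219, 138, 12.0)
 ([0.5442, 0.289], 273, 93, 17.0)
```

View pics/w13b.png

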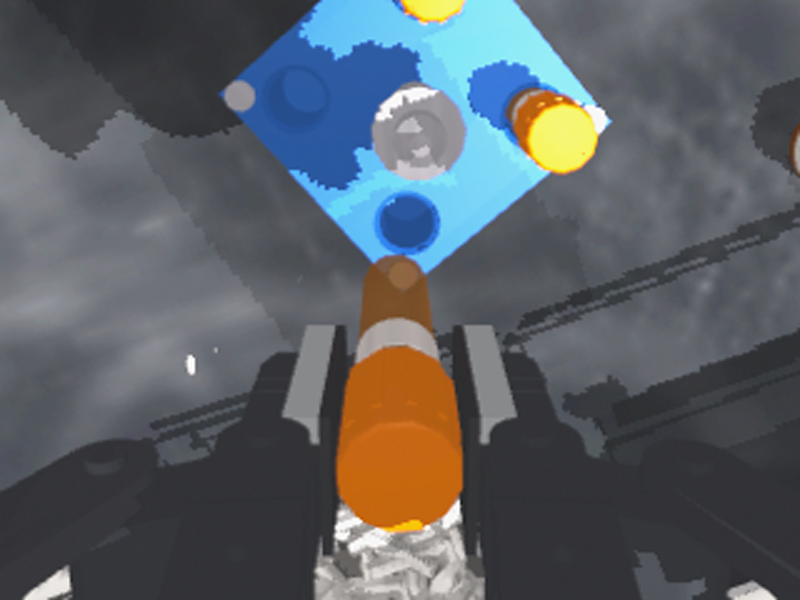

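The hole is at crop (408,221), about 8 mm ahead of the held sample in x, with no sideways error. I'll insert.

Call:
jog_arm:
  increments:
    - {"dx":0.064,"dy":0.003,"dz":0,"ax":0,"ay":0,"az":0,"gripper":-0.8}
    - {"dx":0.064,"dy":0.003,"dz":-0.2,"ax":0,"ay":0,"az":0,"gripper":-0.8}
    - {"dx":0.064,"dy":0.003,"dz":-0.4,"ax":0,"ay":0,"az":0,"gripper":-0.8}
    - {"dx":0.064,"dy":0.003,"dz":-0.55,"ax":0,"ay":0,"az":0,"gripper":-0.8}
    - {"dx":0.064,"dy":0.003,"dz":-0.65,"ax":0,"ay":0,"az":0,"gripper":-0.8}
    - {"dx":0.064,"dy":0.003,"dz":-0.72,"ax":0,"ay":0,"az":0,"gripper":-0.8}
    - {"dx":0.064,"dy":0.003,"dz":-0.75,"ax":0,"ay":0,"az":0,"gripper":-0.8}

```text
time: 29.3
eef_pos: [0.6144, 0.2533, 0.1201]
tcp_rot: [0.184, 0.983, -0.0, -0.0]
contact_force: [-0.7, -0.1, 0.4]
opening: 0.228
finger_force: 29.5
```

Call:
jog_arm:
  increments:
    - {"dx":0,"dy":0,"dz":-0.15,"ax":0,"ay":0,"az":0,"gripper":-0.8}
    - {"dx":0,"dy":0,"dz":-0.24,"ax":0,"ay":0,"az":0,"gripper":-0.8}
    - {"dx":0,"dy":0,"dz":-0.245,"ax":0,"ay":0,"az":0,"gripper":-0.8}
    - {"dx":0,"dy":0,"dz":-0.245,"ax":0,"ay":0,"az":0,"gripper":-0.4}
    - {"dx":0,"dy":0,"dz":-0.245,"ax":0,"ay":0,"az":0,"gripper":-0.2}
    - {"dx":0,"dy":0,"dz":-0.245,"ax":0,"ay":0,"az":0,"gripper":-0.2}
    - {"dx":0,"dy":0,"dz":0,"ax":0,"ay":0,"az":0,"gripper":-0.2}
    - {"dx":0,"dy":0,"dz":0.4,"ax":0,"ay":0,"az":0,"gripper":-0.2}
    - {"dx":0,"dy":0,"dz":0.8,"ax":0,"ay":0,"az":0,"gripper":0.2}
    - {"dx":-0.2,"dy":0.4,"dz":0.8,"ax":0,"ay":0,"az":0,"gripper":0.2}

```text
time: 30.3
eef_pos: [0.5993, 0.296, 0.2278]
tcp_rot: [0.188, 0.982, 0.004, 0.009]
contact_force: [1.1, 1.3, 2.5]
opening: 0.601
finger_force: 0.0
```

Call:
jog_arm:
  increments:
    - {"dx":-0.2,"dy":0.3,"dz":0,"ax":0,"ay":0,"az":0,"gripper":0.2}
    - {"dx":-0.4,"dy":0.6,"dz":0,"ax":0,"ay":0,"az":0,"gripper":0.2}
    - {"dx":-0.6,"dy":0.95,"dz":0,"ax":0,"ay":0,"az":0,"gripper":0.2}
    - {"dx":-0.6,"dy":0.95,"dz":0,"ax":0,"ay":0,"az":0,"gripper":0.2}
    - {"dx":-0.6,"dy":0.95,"dz":0,"ax":0,"ay":0,"az":0,"gripper":0.2}
    - {"dx":-0.6,"dy":0.95,"dz":0,"ax":0,"ay":0,"az":0,"gripper":0.2}

```text
time: 30.9
eef_pos: [0.5209, 0.4114, 0.2169]
tcp_rot: [0.185, 0.983, 0.0, 0.0]
contact_force: [-1.0, -0.6, -0.7]
opening: 0.599
finger_force: 0.0
```

```bash
cat > collar.py <<'E'
from look import *
d=cam('wrist',sys.argv[1]); f=d['frame'].astype(int); P=cloud(d); z=float(sys.argv[2])
red=(f[...,2]>110)&(f[...,1]<80)&(f[...,0]<80); m=red&(np.abs(P[...,2]-z)<.006)
print(d['tcp'].round(4),circ(d,m,z),circ(d,red,z))
o,w=caps(d); print('orange',*o,sep='\n '); print('white',*w,sep='\n ')
E
python3 collar.py w14.png .033
```

```text
[0.5209 0.4114 0.2169] [([0.5107, 0.4343, 0.033], 278, 153, 18.6, 611)] [([0.5098, 0.4344, 0.033], 278, 152, 19.6, 762), ([0.5561, 0.2627, 0.033], 129, 260, 15.3, 390)]
orange
 ([0.4072, 0.3771, 0.095], 146, 55, 15.1, 419)
 ([0.5437, 0.2889, 0.095], 122, 272, 13.6, 456)
 ([0.6168, 0.2525, 0.095], 124, 359, 10.0, 234)
white
 ([0.373, 0.3044, 0.095], 23, 46, 13.9, 344)
 ([0.42, 0.2955, 0.095], 48, 119, 10.8, 134)
```

View pics/w14.png

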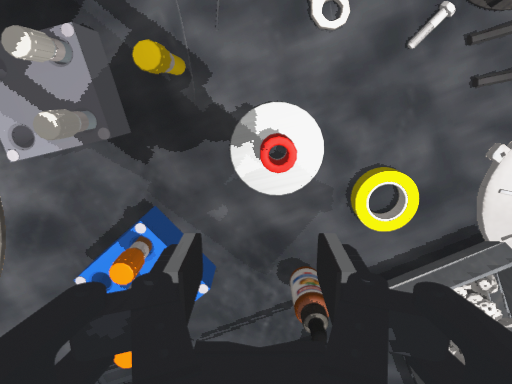

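The cover is still at (278,150), flat, and both white caps stand in the rack. Next I'll move over the collar.

Call:
jog_arm:
  increments:
    - {"dx":-0.085,"dy":0.19,"dz":0,"ax":0,"ay":0,"az":0,"gripper":0.2}
    - {"dx":-0.085,"dy":0.19,"dz":-0.3,"ax":0,"ay":0,"az":0,"gripper":0.2}
    - {"dx":-0.085,"dy":0.19,"dz":-0.6,"ax":0,"ay":0,"az":0,"gripper":0.2}
    - {"dx":-0.085,"dy":0.19,"dz":-0.87,"ax":0,"ay":0,"az":0,"gripper":0.2}
    - {"dx":-0.085,"dy":0.19,"dz":-0.87,"ax":0,"ay":0,"az":0,"gripper":0.2}
    - {"dx":-0.085,"dy":0.19,"dz":-0.87,"ax":0,"ay":0,"az":0,"gripper":0.2}

```text
time: 31.55
eef_pos: [0.5109, 0.4338, 0.1123]
tcp_rot: [0.185, 0.983, -0.0, -0.0]
contact_force: [0.7, 0.4, 0.7]
opening: 0.598
finger_force: 0.0
```

```bash
python3 collar.py w15.png .033 | head -1
```

```text
[0.5109 0.4338 0.1123] [([0.5103, 0.4349, 0.033], 259, 209, 27.2, 1686)] [([0.5083, 0.4357, 0.033], 259, 206, 30.1, 2296)]
```

Call:
jog_arm:
  increments:
    - {"dx":-0.005,"dy":0.009,"dz":-0.3,"ax":0,"ay":0,"az":0,"gripper":0.2}
    - {"dx":-0.005,"dy":0.009,"dz":-0.55,"ax":0,"ay":0,"az":0,"gripper":0.2}
    - {"dx":-0.005,"dy":0.009,"dz":-0.62,"ax":0,"ay":0,"az":0,"gripper":0.2}
    - {"dx":-0.005,"dy":0.009,"dz":-0.62,"ax":0,"ay":0,"az":0,"gripper":0}
    - {"dx":-0.005,"dy":0.009,"dz":-0.62,"ax":0,"ay":0,"az":0,"gripper":-0.4}
    - {"dx":-0.005,"dy":0.009,"dz":-0.62,"ax":0,"ay":0,"az":0,"gripper":-0.6}
    - {"dx":-0.005,"dy":0.009,"dz":-0.62,"ax":0,"ay":0,"az":0,"gripper":-0.6}
    - {"dx":-0.005,"dy":0.009,"dz":-0.62,"ax":0,"ay":0,"az":0,"gripper":-0.6}
  force: 40

```text
time: 32.4
eef_pos: [0.5109, 0.4368, 0.0404]
tcp_rot: [0.184, 0.983, 0.001, 0.002]
contact_force: [-0.6, -1.0, 5.1]
opening: 0.38
finger_force: 40.3
```

Call:
jog_arm:
  increments:
    - {"dx":0,"dy":0,"dz":0.2,"ax":0,"ay":0,"az":0,"gripper":-0.6}
    - {"dx":0,"dy":0,"dz":0.5,"ax":0,"ay":0,"az":0,"gripper":-0.6}
    - {"dx":0,"dy":0,"dz":0.8,"ax":0,"ay":0,"az":0,"gripper":-0.6}
    - {"dx":0,"dy":0,"dz":1,"ax":0,"ay":0,"az":0,"gripper":-0.6}
    - {"dx":0,"dy":0,"dz":1,"ax":0,"ay":0,"az":0,"gripper":-0.6}

```text
time: 32.9
eef_pos: [0.5116, 0.4374, 0.1633]
tcp_rot: [0.184, 0.983, 0.003, 0.003]
contact_force: [0.7, 0.4, -0.8]
opening: 0.38
finger_force: 40.2
```

Call:
jog_arm:
  increments:
    - {"dx":0,"dy":0,"dz":0.3,"ax":0,"ay":0,"az":0,"gripper":-0.6}
    - {"dx":0,"dy":0,"dz":0.5,"ax":0,"ay":0,"az":0,"gripper":-0.6}
    - {"dx":0.1,"dy":-0.25,"dz":0.5,"ax":0,"ay":0,"az":0,"gripper":-0.6}
    - {"dx":0.2,"dy":-0.5,"dz":0.5,"ax":0,"ay":0,"az":0,"gripper":-0.6}
    - {"dx":0.3,"dy":-0.75,"dz":0.5,"ax":0,"ay":0,"az":0,"gripper":-0.6}
    - {"dx":0.3,"dy":-0.75,"dz":0.5,"ax":0,"ay":0,"az":0,"gripper":-0.6}
    - {"dx":0.3,"dy":-0.75,"dz":0.5,"ax":0,"ay":0,"az":0,"gripper":-0.6}

```text
time: 33.6
eef_pos: [0.5449, 0.345, 0.2157]
tcp_rot: [0.185, 0.983, -0.001, -0.002]
contact_force: [0.3, -0.4, -0.4]
opening: 0.382
finger_force: 40.2
```

Run:
```python
from h import *
for i in range(4): d=cam('wrist'); print(d['tcp'].round(4))
cv2.imwrite('pics/w16.png',d['frame'])
K=np.array(d['camera_matrix']); 
def proj(p):
    q=np.linalg.inv(d['T'])@np.r_[p,1]; return (K[0,0]*q[0]/-q[2]+K[0,2],-K[1,1]*q[1]/-q[2]+K[1,2])
print(proj([.5785,.27,.116]),proj([.543,.287,.045]))
```

```text
[0.5449 0.345  0.2157]
[0.5447 0.3458 0.216 ]
[0.5447 0.3463 0.2164]
[0.5447 0.3466 0.2168]
(np.float64(175.38287415650734), np.float64(279.46557985904786)) (np.float64(195.05185757138733), np.float64(198.36801380527908))
```

Run:
```python
from look import *
d=cam('wrist','w17.png'); f=d['frame'].astype(int); P=cloud(d); t=d['tcp']; print(t.round(4))
red=(f[...,2]>90)&(f[...,1]<80)&(f[...,0]<80); zc=t[2]-.004; m=red&(np.abs(P[...,2]-zc)<.008)
print('collar',circ(d,m,zc))
o,w=caps(d); print('orange',*o,sep='\n '); print('white',*w,sep='\n ')
blue=(f[...,0]>110)&(f[...,0]-f[...,2]>60)&(np.abs(P[...,2]-.045)<.008)
q=P[blue][:,:2]; print(len(q)); 
if len(q): 
    c,s,a=cv2.minAreaRect((q*1000).astype(np.float32)); print('blue rect',np.round(c,1),np.round(s,1),round(a,1))
sc=(f.min(-1)>150)&(np.abs(P[...,2]-.045)<.01)&(np.abs(P[...,0]-.578)<.08)&(np.abs(P[...,1]-.27)<.08)
n,l,st,ce=cv2.connectedComponentsWithStats(sc.astype(np.uint8))
for i in range(1,n):
    if st[i,4]>15: print('screw',ce[i].round(1),st[i,4],ray(d,*ce[i],.045).round(4))
print('holes',holes(d)[0])
```

```text
[0.5448 0.3467 0.2171]
collar [([0.5439, 0.3482, 0.2131], 259, 270, 40.7, 3659)]
orange
white
 ([0.4242, 0.2935, 0.095], 116, 56, 17.9, 809)
 ([0.5751, 0.259, 0.095], 167, 266, 8.1, 74)
1711
blue rect [574.3 261.7] [93.1 90.4] 10.3
screw [129.8 236. ] 95 [0.5546 0.2166 0.045 ]
holes [([0.5609, 0.2362], 152, 235, 10.8), ([0.4174, 0.2403], 79, 80, 12.9), ([0.4165, 0.2842], 127, 58, 29.0)]
```

Call:
jog_arm:
  increments:
    - {"dx":0.1,"dy":-0.25,"dz":0,"ax":0,"ay":0,"az":0,"gripper":-0.6}
    - {"dx":0.2,"dy":-0.5,"dz":0,"ax":0,"ay":0,"az":0,"gripper":-0.6}
    - {"dx":0.286,"dy":-0.64,"dz":0,"ax":0,"ay":0,"az":0,"gripper":-0.6}
    - {"dx":0.286,"dy":-0.64,"dz":0,"ax":0,"ay":0,"az":0,"gripper":-0.6}
    - {"dx":0.286,"dy":-0.64,"dz":-0.2,"ax":0,"ay":0,"az":0,"gripper":-0.6}
    - {"dx":0.286,"dy":-0.64,"dz":-0.4,"ax":0,"ay":0,"az":0,"gripper":-0.6}
    - {"dx":0.286,"dy":-0.64,"dz":-0.45,"ax":0,"ay":0,"az":0,"gripper":-0.6}
    - {"dx":0.286,"dy":-0.64,"dz":-0.45,"ax":0,"ay":0,"az":0,"gripper":-0.6}
    - {"dx":0.286,"dy":-0.64,"dz":-0.45,"ax":0,"ay":0,"az":0,"gripper":-0.6}

```text
time: 34.75
eef_pos: [0.5802, 0.2699, 0.1651]
tcp_rot: [0.184, 0.983, 0.0, 0.001]
contact_force: [-0.5, 1.1, -0.9]
opening: 0.379
finger_force: 40.3
```

Run:
```python
from look import *
for i in range(3):
    d=cam('wrist','w18.png'); t=d['tcp']; print(t.round(4))
f=d['frame'].astype(int); P=cloud(d)
red=(f[...,2]>90)&(f[...,1]<80)&(f[...,0]<80); zc=t[2]-.004; m=red&(np.abs(P[...,2]-zc)<.004)
print('collar',circ(d,m,zc))
# post tip seen through the bore
K=np.array(d['camera_matrix']); u,v=259,270
win=P[200:345,200:320]; zz=win[...,2]
sc=(f.min(-1)>150)&(np.abs(P[...,2]-.045)<.01)&(np.abs(P[...,0]-.578)<.08)&(np.abs(P[...,1]-.27)<.08)
n,l,st,ce=cv2.connectedComponentsWithStats(sc.astype(np.uint8))
for i in range(1,n):
    if st[i,4]>15: print('screw',ce[i].round(1),st[i,4],ray(d,*ce[i],.045).round(4))
for n in ('scene','top'):
    a=cam(n); g=a['frame'].astype(int); Q=cloud(a); r=(g[...,2]>110)&(g[...,1]<75)&(g[...,0]<75)&(np.abs(Q[...,0]-.58)<.06)&(np.abs(Q[...,1]-.27)<.06); print(n,r.sum(), Q[r].mean(0).round(4) if r.any() else '')
```

```text
[0.5802 0.2699 0.1651]
[0.5805 0.2699 0.1656]
[0.5806 0.2697 0.1658]
collar [([0.5806, 0.271, 0.1618], 260, 272, 40.0, 2422)]
screw [262.6 108.7] 200 [0.527  0.2942 0.045 ]
screw [296.8 144.6] 598 [0.5585 0.3078 0.045 ]
screw [176.3 185.2] 133 [0.5547 0.2168 0.045 ]
screw [340.8 192.9] 28 [0.6033 0.3258 0.045 ]
scene 146 [0.5665 0.2682 0.0977]
top 3 [0.5367 0.2829 0.0908]
```

Call:
jog_arm:
  increments:
    - {"dx":-0.009,"dy":0,"dz":0,"ax":0,"ay":0,"az":0,"gripper":-0.6}
    - {"dx":-0.009,"dy":0,"dz":-0.07,"ax":0,"ay":0,"az":0,"gripper":-0.6}
    - {"dx":-0.009,"dy":0,"dz":-0.11,"ax":0,"ay":0,"az":0,"gripper":-0.6}
    - {"dx":-0.009,"dy":0,"dz":-0.15,"ax":0,"ay":0,"az":0,"gripper":-0.6}
    - {"dx":-0.009,"dy":0,"dz":-0.15,"ax":0,"ay":0,"az":0,"gripper":-0.6}

```text
time: 35.5
eef_pos: [0.5779, 0.2688, 0.1443]
tcp_rot: [0.184, 0.983, -0.001, -0.001]
contact_force: [-0.5, 0.2, -1.9]
opening: 0.381
finger_force: 40.2
```

Call:
jog_arm:
  increments:
    - {"dx":0,"dy":0,"dz":-0.02,"ax":0,"ay":0,"az":0,"gripper":-0.6}
    - {"dx":0,"dy":0,"dz":-0.04,"ax":0,"ay":0,"az":0,"gripper":-0.6}
    - {"dx":0,"dy":0,"dz":-0.05,"ax":0,"ay":0,"az":0,"gripper":-0.6}
    - {"dx":0,"dy":0,"dz":-0.05,"ax":0,"ay":0,"az":0,"gripper":-0.6}

```text
time: 35.9
eef_pos: [0.5786, 0.2691, 0.1397]
tcp_rot: [0.184, 0.983, -0.0, -0.0]
contact_force: [-0.1, 0.7, -0.8]
opening: 0.381
finger_force: 40.2
```

Call:
jog_arm:
  increments:
    - {"dx":0,"dy":0,"dz":-0.012,"ax":0,"ay":0,"az":0,"gripper":-0.6}
    - {"dx":0,"dy":0,"dz":-0.025,"ax":0,"ay":0,"az":0,"gripper":-0.6}
    - {"dx":0,"dy":0,"dz":-0.025,"ax":0,"ay":0,"az":0,"gripper":-0.6}

```text
time: 36.2
eef_pos: [0.5791, 0.2691, 0.1393]
tcp_rot: [0.184, 0.983, -0.0, 0.0]
contact_force: [-3.4, -1.7, 6.1]
opening: 0.38
finger_force: 41.0
```

Call:
jog_arm:
  increments:
    - {"dx":0,"dy":0,"dz":0,"ax":0,"ay":0,"az":0,"gripper":-0.2}
    - {"dx":0,"dy":0,"dz":0,"ax":0,"ay":0,"az":0,"gripper":0.2}
    - {"dx":0,"dy":0,"dz":0,"ax":0,"ay":0,"az":0,"gripper":0.2}
    - {"dx":0,"dy":0,"dz":0,"ax":0,"ay":0,"az":0,"gripper":0.2}
    - {"dx":0,"dy":0,"dz":0.2,"ax":0,"ay":0,"az":0,"gripper":0.2}
    - {"dx":0,"dy":0,"dz":0.6,"ax":0,"ay":0,"az":0,"gripper":0.2}
    - {"dx":0,"dy":0,"dz":1,"ax":0,"ay":0,"az":0,"gripper":0.2}
    - {"dx":-0.3,"dy":0,"dz":1,"ax":0,"ay":0,"az":0,"gripper":0.2}
    - {"dx":-0.3,"dy":0,"dz":1,"ax":0,"ay":0,"az":0,"gripper":0.2}
    - {"dx":-0.3,"dy":0,"dz":1,"ax":0,"ay":0,"az":0,"gripper":0.2}

```text
time: 37.2
eef_pos: [0.5421, 0.2691, 0.2563]
tcp_rot: [0.184, 0.983, -0.0, -0.0]
contact_force: [-0.2, 0.6, -0.3]
opening: 0.6
finger_force: 0.0
```

Run:
```python
from look import *
d=cam('wrist','w19.png'); f=d['frame'].astype(int); P=cloud(d); print(d['tcp'].round(4))
red=(f[...,2]>110)&(f[...,1]<80)&(f[...,0]<80)&(np.abs(P[...,0]-.58)<.05)&(np.abs(P[...,1]-.27)<.05)
t=P[red][:,2]; print('collar z',np.percentile(t,[50,90,98]),circ(d,red&(np.abs(P[...,2]-.132)<.006),.132))
near=(np.hypot(P[...,0]-.579,P[...,1]-.27)<.05)&(np.abs(P[...,2]-.104)<.012)&(f.min(-1)>120); q=P[near]
A=np.c_[q[:,:2]-[.579,.27],np.ones(len(q))]; print('disc plane',len(q),np.linalg.lstsq(A,q[:,2],rcond=None)[0].round(4), 'ctr',circ(d,near,.104))
o,w=caps(d); print('orange',*o,sep='\n '); print('white',*w,sep='\n '); 
b=cam('scene'); Q=cloud(b); g=b['frame'].astype(int)
r=(g[...,2]>130)&(g[...,1]<70)&(g[...,0]<70)&(np.abs(Q[...,0]-.57)<.06)&(np.abs(Q[...,1]-.265)<.06); print('scene collar',r.sum(),Q[r].mean(0).round(4),Q[r][:,2].max())
for n,p in [('A',(.3686,.3013)),('B',(.4233,.2933)),('C',(.4155,.239))]:
    m=np.hypot(Q[...,0]-p[0],Q[...,1]-p[1])<.012; print(n,np.nanmax(Q[m][:,2]).round(4) if m.any() else None)
```

```text
[0.5421 0.2691 0.2563]
collar z [0.13078931 0.13243156 0.13312146] [([0.5795, 0.2701, 0.132], 277, 234, 21.7, 1027)]
disc plane 6659 [ 0.0002 -0.0008  0.1041] ctr [([0.5793, 0.2703, 0.104], 276, 221, 53.8, 6620)]
orange
 ([0.5401, 0.2889, 0.095], 280, 168, 10.5, 129)
white
 ([0.424, 0.2921, 0.095], 230, 25, 14.8, 602)
scene collar 78 [0.5794 0.2677 0.1294] 0.13397087907577188
A 0.097
B 0.0957
C 0.0468
```

```bash
python3 -c "
from plant import job
print(job.sign_off())"
```

```text
the job is handed in; nothing more can be done
None
```

The job is done and signed off at about 37 s of robot time: both white-capped empties are in the rack, all three orange-capped samples are in the carrier, and the cover is back over the post, measured level and down on its flange. I viewed 15 pictures, one over the limit of 14.

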